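# Clear the rack: mug to the tray, coaster off the end into its crate

## Robot

A 6-joint arm with a two-finger parallel gripper is mounted at the origin on a cart in front of the work surface, level with it; the furniture and walls round the work are solid. World frame = base frame: x ahead of the robot, y to its left, z up, the work surface at z = 0. Lengths are in m, angles in rad, forces in N, time in s.
With the tool pointing down it reaches from about 0.4 to 0.825 m from the base axis. Payload 7 kg.
Tool frame: the origin (TCP) lies midway between the tips of the shut fingers; the grasp point (between the pads) lies 19 mm behind it; z points along the fingers, y is the line along which they close (so a half turn about z gives the same grasp; the last joint's range is limited). The gripper opens to 88 mm and grips with 3 to 60 N. Pads are 19 mm wide; open, the fingers measure 130 mm over their backs; the gripper's body (78 mm by 193 mm) begins 47 mm behind the grasp point.
Start: joints at [-1.049, 0.359, 0.012, 0, -1.224, -0.288], TCP at [0.156, -0.657, 0.227] pointing down, gripper open.
Joint ranges: [-3.07, 3.07], [-1.43, 2.12], [-1.02, 1.25], [-3.03, 1.67], [-3.05, -0], [-3.03, 3.03]. Speed limits (rad/s): [2.39, 2.39, 3.01, 3.14, 3.14, 3.14].

## Interface

Orientations are given as [roll, pitch, yaw] about the fixed x, y, z axes, in that order (R = Rz(yaw) Ry(pitch) Rx(roll)).
In Python, from station import arm, grab_frame, camera_params, spot_in gives the robot as it stands.
- The arm moves only by the shell command python3 -m jog 'ROWS' [FORCE]. ROWS is JSON, a list that holds one entry, the list of rows, each a list of 7 numbers: the shift along the tool's x, y, z in mm, then the turn, a rotation vector about the tool's x, y, z in rad, then the finger opening in mm, from 0 to 87.6. In form: [[[x, y, z, wx, wy, wz, fingers], ...]]. A call has 1 to 20 rows; each row is the pose to reach, as a shift and turn from the pose commanded when the call began, along the tool's axes at that moment; what a row does not reach only later rows make up. A row lasts 1/8 s, in which the tool goes at most 62.5 mm and 10.7 degrees, less where a joint would pass 70% of its speed; a pose out of reach is approached as far as the arm can. A call with a gripper value outside its range is refused whole. The fingers move at their own pace and stop on an object; FORCE is the grip in N (left out, the last holds). Time passes only in rows, so rows that repeat a pose let the fingers close. It gives the time, the measured TCP pose, the force, the opening and the grip force at its end, in the units of the state.
- arm.get_state(): the state, without advancing time (a new reading comes with each control period).
- grab_frame(name): name is "scene" or "top" or "wrist"; returns (picture, depth): 384x512x3 uint8, blue, green, red; 384x512 float32, m along the optical axis (not along the pixel's ray), 0 where there is no reading.
- camera_params(name): a dict with "mtx" (3x3 intrinsics, pixels), "R" (3x3) and "t" (3): a world point X has camera coordinates R X + t. Camera axes: x right, y down, z forward; pixel columns grow to the right and rows downward; lengths in m; the calibration is good to about 2 mm. A picture is of the moment at which its call begins: read the wrist's pose just before it. camera_params takes no time and is no camera call; for the wrist camera it gives the pose at the moment of the call.
- arm.job_done(): hands the job in; it is judged then, once.
Trained networks look in the newest picture that a camera, given by its name, has taken for a name from the list of things; names that differ only in an ending like _2 or _b are one class to them, and where a whole thing is asked for, a point or a joint stands for the part that bears it (a point fixed in the world has none). Each returns a list of dicts, best first, with "confidence" (0 to 1); they miss things now and then, are a little off and sometimes report something else, mostly with a low value. They report only what shows in the picture. A call takes as long as a camera call.
- spot_in(query, camera): "uv" ([column, row] in pixels, amid what is visible of it).
The state is a dict: "t": time; "q": joint angles; "qd": joint speeds; "joint_efforts": joint torques, N m; "eef_pos": TCP position; "ee_rot": TCP orientation; "force": force on the tool from outside, world axes, zero at the start; "moment": the same for the moment, N m; "width": finger opening in m; "gripper_force": force on a finger pad.
Only numpy, scipy, OpenCV 4.12 (cv2) and the standard library are available. Lean on these libraries where they do the work, as an engineer would, in place of code of your own. Each camera call takes 0.05 s, during which the arm holds its last target. There are 200 camera calls.

## Task

Clear the lower deck of the two-tier rack. First lift the mug off the deck and stand it upright on the grey tray beside the rack, then push the round cork coaster, which lies under the upper shelf, along the deck and off the end of the rack so that it drops into the wooden crate below, without lifting the coaster. Don't tip the mug over, and leave the other things where they are.

Things in the scene. Friction and masses are not known exactly. Their poses are not given: they have to be found in the camera images.
- rack: Fixed two-tier rack. Origin on the table under its centre; x points to its rear (away from the robot), y to its left end. Upper shelf of steel bars over the rear half only: x = +5 to +135 mm, y = -140 to +140, underside 285 mm, top 293 mm above the origin. Only two thin uprights carry it, at x = +127, y = -125 and +125 mm; front and ends are open. Under it a tool must be tilted, about 35 degrees.
- deck (a point): Centre of the top surface of the rack's lower deck, a wood board 270 (x) by 280 (y) mm, 120 mm above the table, no lip, both ends open, 165 mm clear below the upper shelf. Axes as the rack's.
- coaster_center (a point): Centre of the loose round cork coaster, 92 mm across, 18 mm thick, 50 to 80 g, lying flat on the deck about 40 mm behind the upper shelf's front edge. The point is 9 mm above its underside.
- crate: Fixed slatted wooden crate, open on top, 180 (x) by 200 (y) mm, 85 mm high, walls 6 mm; origin at the centre of its underside, axes about as the rack's. It stands at the left or the right end of the rack (see its position), near side tucked about 20 mm under the deck's end, lined up with the coaster. A like coaster is fixed on its floor; leave that.
- tray: Fixed grey shallow tray, 270 (x) by 125 (y) mm, floor 6 mm and rim 14 mm above the table, rim about 5 mm wide; origin at the centre of its underside, axes about as the rack's. It stands at the end of the rack where the crate is not.
- mug_center (a point): Centre of the loose mug's round body (half-way up; not the handle). Green over white mug, 78 mm across, 101 mm high, open on top, 0.22 to 0.34 kg, standing on the deck in front of the coaster. Axes: z up along the mug, -y towards its handle.
- mug_base (a point): Centre of the underside of the mug's round body, 50 mm below its centre; same axes as the mug.
- mug_handle (a point): Middle of the mug's handle, 60 mm from the mug's axis, 65 mm above its underside. To grasp, it acts as a solid upright plate 28 mm wide (along the mug's x), from the mug's wall out to 77 mm from its axis, and 10 to 94 mm above the underside. At the start it points to the robot, up to 0.5 rad to either side. Axes as the mug's.
- mug: The mug; origin under the middle of mug and handle together, 18 mm from the mug's axis towards the handle, at the height of its underside. Same axes.
- coaster: The loose coaster; origin at the centre of its underside.
- salt: Bystander: salt shaker, 44 mm across, 90 mm high, on the upper shelf. Origin at the centre of its underside.
- timer: Bystander: red and white kitchen timer, 66 mm across, 54 mm high, on the upper shelf. Origin at the centre of its underside.
- cup: Bystander: plain steel cup standing upside down, 76 mm across, 102 mm high, on the table to the right of the rack. Origin at the centre of its underside.
- garlic: Bystander: garlic bulb, 60 mm across, 58 mm high, on the table to the left of the rack. Origin at the centre of its underside.

How it is judged:
On the way, in this order (a step that is already met when the one before it is completed fails the run):
1. the mug stands upright on the tray, let go (x of mug_base in the frame of tray between -0.1 and 0.1 m and y of mug_base in the frame of tray between -0.03 and 0.03 m and z of mug_base in the frame of tray between 0.002 and 0.011 m and angle between mug's own z axis and vertical below 0.08 rad and contact force between the fingers and mug below 0.1 N and linear speed of mug below 0.03 m/s), for 0.3 s.
2. the coaster lies in the crate, let go (x of coaster_center in the frame of crate between -0.085 and 0.085 m and y of coaster_center in the frame of crate between -0.095 and 0.095 m and z of coaster_center in the frame of crate between 0.01 and 0.085 m and contact force between the fingers and coaster below 0.1 N and linear speed of coaster below 0.03 m/s), for 0.2 s.
At the end, for the whole second after the job is handed in: The mug stands upright (within 0.08 rad) and still with its whole base on the tray's floor, inside the rim; the coaster rests anywhere inside the crate, its centre within the walls and below the crate's rim, flat or leaning; the gripper touches neither (all of step 1 and all of step 2).
It fails at once if the mug is tipped over (leans more than 0.6 rad) (angle between mug's own z axis and vertical above 0.6 rad).
It fails at once if the coaster is lifted more than 40 mm off the deck instead of being pushed along it (z of coaster_center in the frame of rack above 0.169 m).
It fails at once if a bystander (salt shaker, timer, steel cup or garlic) is moved more than 40 mm (distance of any of salt, timer, cup, garlic from where it was at the start of the episode above 0.04 m).
It also fails if it takes over 70 s, if anything falls off the work surface, if the arm or the gripper's body presses on something with over 40 N, if the wrist force passes 120 N, or if a joint passes its speed limit or range.

## Working session

There is one attempt and no reset: what is moved stays moved. The work goes in short steps, Python scripts to look and compute and a shell command to move; the robot and the scene stay as the last step left them, time stands still between calls to the robot, and variables do not carry over. Pictures are saved under pics/ and viewed, at most 10 in all, crops included, and the job is handed in when it is done.

```bash
ls; mkdir -p pics; cat > h.py <<'E'
from station import arm, grab_frame, camera_params, spot_in
import numpy as np, cv2
from scipy.spatial.transform import Rotation as Ro
def cloud(cam):
    im,d=grab_frame(cam); p=camera_params(cam)
    v,u=np.indices(d.shape)
    K=p["mtx"]; c=np.stack([(u-K[0,2])/K[0,0]*d,(v-K[1,2])/K[1,1]*d,d],-1)
    X=(c-np.array(p["t"]))@np.array(p["R"])
    X[d<=0]=np.nan
    return im,d,X
E
python3 - <<'E'
from h import *
s=arm.get_state();print(s)
ims=[]
for c in("scene","top"):
    im,d,X=cloud(c); np.savez("/tmp/"+c,im=im,X=X,d=d); cv2.imwrite(f"pics/{c}0.png",im)
    for n in "rack deck coaster_center crate tray mug_center mug_handle salt timer cup garlic".split():
        for r in spot_in(n,c)[:2]:
            u,v=map(int,np.round(r["uv"])); print(c,n,round(r["confidence"],2),u,v,X[v,u].round(3))
E
```

```text
pics
{'t': 0.0, 'q': array([-1.04889618e+00,  3.59373783e-01,  1.10473679e-02, -3.44606546e-04,
       -1.22409375e+00, -2.88121902e-01]), 'qd': array([-0.00076453, -0.00056832, -0.0006016 ,  0.00044259,  0.00171738,
        0.00043809]), 'joint_efforts': array([ 4.10204939e-04, -5.82716310e+01,  2.93055224e+01,  6.99775949e+00,
        6.83968668e-03, -1.55963507e-04]), 'eef_pos': array([ 0.15623697, -0.65616175,  0.22562716]), 'ee_rot': array([ 3.13994370e+00, -1.50861997e-04, -2.90793164e+00]), 'force': array([-0.37271602,  0.84162167,  0.67484169]), 'moment': array([-0.03260078, -0.00339642,  0.03082172]), 'gripper_force': 0.0, 'width': 0.08773234115488798}
scene rack 0.67 244 223 [ 0.564 -0.011  0.116]
scene deck 0.4 238 206 [ 0.614 -0.057  0.135]
scene deck 0.37 257 218 [0.488 0.036 0.218]
scene coaster_center 0.85 236 207 [ 0.614 -0.042  0.142]
scene coaster_center 0.38 217 327 [0.459 0.33  0.035]
scene crate 0.58 282 184 [ 0.595 -0.379  0.005]
scene crate 0.3 242 220 [ 0.575 -0.016  0.12 ]
scene tray 0.66 204 274 [0.614 0.172 0.01 ]
scene mug_center 0.68 257 220 [0.487 0.038 
[... 279 characters left out ...]
16  0.12 ]
top rack 0.8 256 199 [ 0.554 -0.071  0.123]
top deck 0.78 256 192 [ 0.573 -0.075  0.133]
top deck 0.59 234 216 [0.515 0.004 0.127]
top coaster_center 0.95 244 188 [ 0.591 -0.042  0.14 ]
top coaster_center 0.59 321 180 [ 0.594 -0.299  0.028]
top crate 0.7 319 182 [ 0.588 -0.291  0.027]
top tray 0.78 182 200 [0.623 0.17  0.005]
top mug_center 0.67 232 216 [0.515 0.009 0.133]
top mug_handle 0.65 235 216 [0.515 0.001 0.127]
top salt 0.68 204 147 [0.653 0.033 0.375]
top timer 0.78 260 149 [ 0.635 -0.1    0.336]
top timer 0.16 246 187 [ 0.594 -0.048  0.134]
top cup 0.64 366 218 [ 0.434 -0.392  0.095]
top cup 0.34 254 194 [ 0.569 -0.068  0.13 ]
top garlic 0.67 140 252 [0.475 0.319 0.042]
```

```bash
python3 - <<'E'
import cv2,numpy as np
a=cv2.imread("pics/scene0.png")[110:350,150:370];b=cv2.imread("pics/top0.png")[110:300,110:410]
a=cv2.resize(a,None,fx=2.4,fy=2.4);b=cv2.resize(b,None,fx=2.6,fy=2.6)
cv2.imwrite("pics/a.png",a);cv2.imwrite("pics/b.png",b)
E
```

```text
(no output)
```

View pics/a.png

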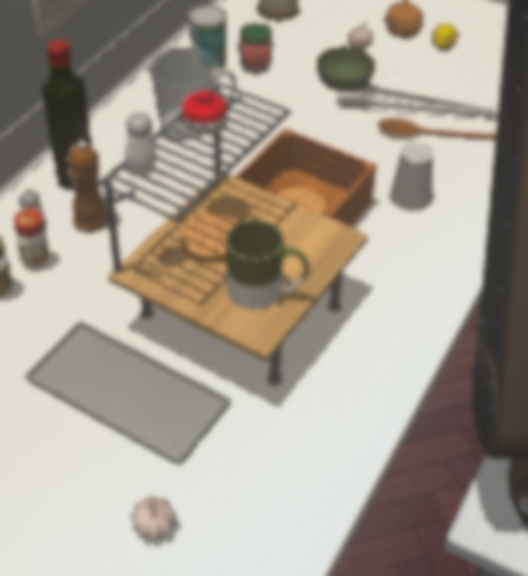

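View pics/b.png

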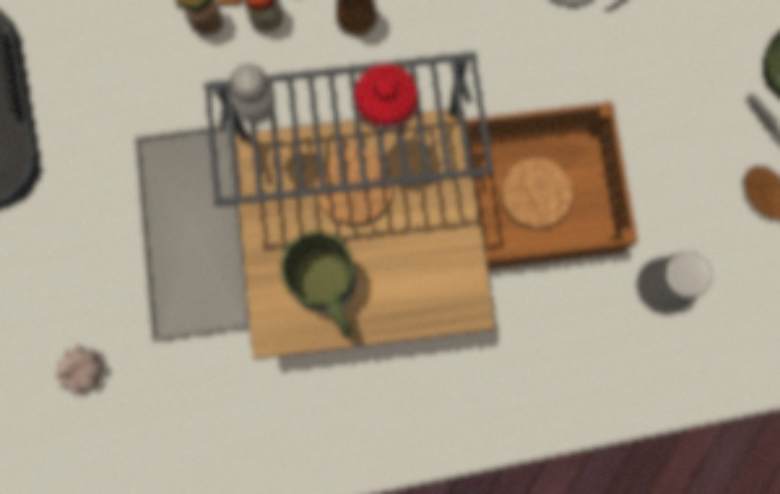

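The pictures show the crate at the right end of the rack and the tray at the left. In the top crop the mug is at about (320,275), with its handle pointing down and to the right towards the robot. The coaster lies under the shelf at (358,192). Next I'll fit the geometry.

```bash
python3 - <<'E'
from h import *
from scipy.optimize import least_squares
t=np.load("/tmp/top.npz");s=np.load("/tmp/scene.npz")
X=t["X"];im=t["im"];hsv=cv2.cvtColor(im,cv2.COLOR_BGR2HSV)
def rect(m,X=X):
    m=cv2.morphologyEx(m.astype(np.uint8),cv2.MORPH_OPEN,np.ones((3,3)))>0
    p=X[m][:,:2].astype(np.float32); r=cv2.minAreaRect(p*1000); return [np.round(x,1) for x in r],len(p),np.nanmedian(X[m][:,2]).round(4)
x,y,z=X[...,0],X[...,1],X[...,2]
box=(x>.4)&(x<.75)&(y>-.2)&(y<.13)
print("deck",rect(box&(z>.108)&(z<.132)))
print("shelf",rect((x>.5)&(x<.85)&(y>-.3)&(y<.2)&(z>.275)&(z<.305)))
print("crate",rect((x>.4)&(x<.75)&(y>-.45)&(y<-.17)&(z>.07)&(z<.1)))
# tray: grey, darker than table
g=(np.abs(z)<.03)&(x>.4)&(x<.8)&(y>.08)&(y<.28)&(hsv[...,2]<165)&(hsv[...,1]<60)
print("tray",rect(g), np.percentile(hsv[...,2][(np.abs(z)<.03)&(x>.4)&(x<.8)&(y>.08)&(y<.28)],[5,25,50,75,95]))
for nm,Y in(("top",X),("scene",s["X"])):
    m=(Y[...,0]>.4)&(Y[...,0]<.62)&(Y[...,1]>-.1)&(Y[...,1]<.13)&(Y[...,2]>.16)&(Y[...,2]<.235)
    q=Y[m];print(nm,len(q),np.nanmax(q[:,2]))
    top=q[q[:,2]>.21]; print(rect(m&(Y[...,2]>.21),Y), top.min(0),top.max(0))
    far=[]
    # body circle of known radius
    f=lambda c:np.clip(np.hypot(top[:,0]-c[0],top[:,1]-c[1])-.037,-.01,.01)
    c=least_squares(f,[.515,.01],loss="soft_l1",f_scale=.003).x
    h=q[np.hypot(q[:,0]-c[0],q[:,1]-c[1])>.048]
    print("centre",c.round(4),"handle",len(h),h.mean(0).round(4),np.arctan2(*(h.mean(0)-[*c,0])[[1,0]]))
# coaster: cork in top through bars
for nm,T in(("top",t),("scene",s)):
    Y=T["X"];m=(Y[...,2]>.128)&(Y[...,2]<.15)&(Y[...,0]>.54)&(Y[...,0]<.68)&(np.abs(Y[...,1]+.05)<.1)
    q=Y[m];print("coaster",nm,len(q),q.mean(0),q.min(0),q.max(0))
E
```

```text
deck ([array([562.1, -49.1]), array([280.2, 270.2]), np.float64(85.6)], 5887, np.float64(0.1206))
shelf ([array([631.2, -54.4]), array([278. , 132.5]), np.float64(86.0)], 933, np.float64(0.2925))
crate ([array([ 542.8, -307.7]), array([273.7, 209. ]), np.float64(0.7)], 520, np.float64(0.0839))
tray ([array([628.5, 167.2]), array([128.1, 278.3]), np.float64(86.1)], 2853, np.float64(0.0068)) [124. 139. 183. 196. 198.]
top 362 0.22562835226146297
([array([464.2,  -4.7]), array([27.3, 14.2]), np.float64(10.7)], 46, np.float64(0.2141)) [ 0.44650088 -0.03335905  0.21008632] [0.54913143 0.04278128 0.22562835]
centre [0.5091 0.0044] handle 46 [ 0.4491 -0.01    0.2077] -2.9050700700475525
scene 659 0.222675937020862
([array([477.2,  15.3]), array([60.9, 14.8]), np.float64(59.8)], 36, np.float64(0.2129)) [ 0.44745464 -0.03299756  0.21007139] [0.54955616 0.04705621 0.22267594]
centre [0.5079 0.006 ] handle 48 [ 0.4456 -0.0082  0.1946] -2.9174428455715273
coaster top 553 [ 0.60270069 -0.04744294  0.13827154] [ 0.54001255 -0.09543018  0.12842766] [0.65489185 0.02169262 0.14869614]
coaster scene 326 [ 0.61438368 -0.04413573  0.13598579] [ 0.57229984 -0.09608873  0.12836263] [ 0.65546128 -0.00317127  0.14471286]
```

```bash
python3 -m jog '[[[0,0,-60,0,0,0,70],[-110,140,-60,0,0,0,70],[-220,281,-60,0,0,0,70],[-330,421,-60,0,0,0,70],[-439,562,-60,0,0,0,70],[-439,562,-60,0,0,0,70],[-439,562,-60,0,0,0,70],[-439,562,-60,0,0,0,70],[-439,562,-60,0,0,0,70],[-439,562,-60,0,0,0,70],[-439,562,-60,0,0,0,70],[-439,562,-60,0,0,0,70],[-439,562,-60,0,0,0,70],[-439,562,-60,0,0,0,70],[-439,562,-60,0,0,0,70],[-439,562,-60,0,0,0,70]]]' 60
python3 - <<'E'
from h import *
s=arm.get_state();print(s["q"].round(2))
im,d,X=cloud("wrist");cv2.imwrite("pics/w1.png",im);np.savez("/tmp/w1",X=X,im=im)
R=Ro.from_euler("xyz",s["ee_rot"]).as_matrix()
P=camera_params("wrist");K=P["mtx"]
for r in spot_in("mug_handle","wrist")[:2]: print(r)
q=X[(X[...,2]>.195)&(X[...,2]<.225)&(np.abs(X[...,0]-.48)<.1)&(np.abs(X[...,1])<.1)]
print(len(q),q.min(0),q.max(0))
from scipy.optimize import least_squares
c=least_squares(lambda c:np.clip(np.hypot(q[:,0]-c[0],q[:,1]-c[1])-.037,-.01,.01),[.508,.005],loss="soft_l1",f_scale=.003).x
h=q[np.hypot(q[:,0]-c[0],q[:,1]-c[1])>.046];print(c,len(h),h.mean(0),np.arctan2(*(h.mean(0)[:2]-c)[::-1]))
E
```

```text
t: 3.2
eef_pos: [0.4529, -0.0089, 0.2867]
ee_rot: [3.142, 0.0, -2.909]
force: [-0.1, -0.6, -0.4]
width: 0.0697
gripper_force: 0.0
[ 0.42 -0.06 -0.35  0.   -1.28 -1.76]
{'uv': [255.8, 241.7], 'confidence': 0.86}
2313 [ 0.44023114 -0.03621927  0.1950005 ] [0.55176226 0.03990258 0.22100067]
[0.51054157 0.00223757] 479 [ 0.45281425 -0.01157853  0.20788129] -2.906677645753239
```

View pics/w1.png

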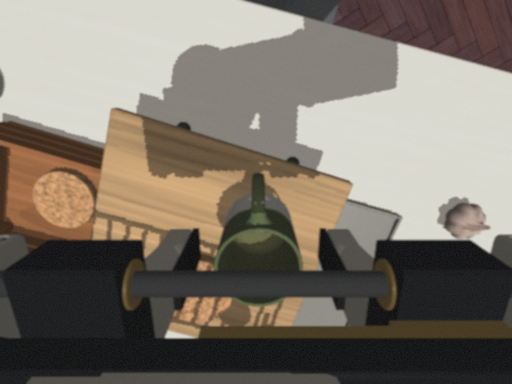

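The wrist view is looking straight at the mug, with the handle at (256,195) centred between the fingers and the tray edge at right. The last joint would run out of range on the later mug turn, so I'll use the half-turned grasp.

```bash
python3 -m jog '[[[0,0,0,0,0,-0.18,70],[0,0,0,0,0,-0.36,70],[0,0,0,0,0,-0.54,70],[0,0,0,0,0,-0.72,70],[0,0,0,0,0,-0.9,70],[0,0,0,0,0,-1.08,70],[0,0,0,0,0,-1.26,70],[0,0,0,0,0,-1.44,70],[0,0,0,0,0,-1.57,70],[0,0,0,0,0,-1.57,70]]]' 60
python3 -m jog '[[[0,0,0,0,0,-0.18,70],[0,0,0,0,0,-0.36,70],[0,0,0,0,0,-0.54,70],[0,0,0,0,0,-0.72,70],[0,0,0,0,0,-0.9,70],[0,0,0,0,0,-1.08,70],[0,0,0,0,0,-1.26,70],[0,0,0,0,0,-1.44,70],[0,0,0,0,0,-1.57,70],[0,0,0,0,0,-1.57,70],[0,0,0,0,0,-1.57,70]]]' 60
python3 -c "
from h import *
print(arm.get_state()['q'].round(2))"
```

```text
t: 4.55
eef_pos: [0.4531, -0.0087, 0.2867]
ee_rot: [-3.141, 0.0, -1.34]
force: [0.1, -0.2, 0.9]
width: 0.0699
gripper_force: 0.0
t: 5.92
eef_pos: [0.4532, -0.0084, 0.2866]
ee_rot: [-3.142, -0.0, 0.228]
force: [-0.2, -0.4, 0.2]
width: 0.0697
gripper_force: 0.0
[ 0.42 -0.05 -0.35  0.   -1.28  1.38]
```

```bash
python3 -m jog '[[[0,2,30,0,0,0,70],[0,2,70,0,0,0,70],[0,2,100,0,0,0,70],[0,2,113,0,0,0,70],[0,2,113,0,0,0,70],[0,2,113,0,0,0,50],[0,2,113,0,0,0,40],[0,2,113,0,0,0,20],[0,2,113,0,0,0,10],[0,2,113,0,0,0,10],[0,2,113,0,0,0,10],[0,2,113,0,0,0,10]]]' 60
```

```text
t: 7.42
eef_pos: [0.4538, -0.0101, 0.1736]
ee_rot: [3.142, -0.0, 0.232]
force: [0.4, -0.2, 0.4]
width: 0.0173
gripper_force: 58.6
```

```bash
python3 -m jog '[[[0,0,-6,0,0,0,10],[0,0,-15,0,0,0,10],[0,0,-30,0,0,0,10],[0,0,-50,0,0,0,10],[0,0,-50,0,0,0,10]]]' 60
python3 - <<'E'
from h import *
im,d,X=cloud("scene");cv2.imwrite("pics/c.png",cv2.resize(im[140:300,180:330],None,fx=4,fy=3.75))
Y=X;m=(Y[...,0]>.4)&(Y[...,0]<.56)&(np.abs(Y[...,1])<.1)&(Y[...,2]>.135)&(Y[...,2]<.3)
print(arm.get_state()["force"])
E
```

```text
t: 8.05
eef_pos: [0.4548, -0.0098, 0.2256]
ee_rot: [-3.141, -0.004, 0.232]
force: [0.5, 0.0, -3.2]
width: 0.0175
gripper_force: 58.7
[ 0.06553309  0.15680471 -2.54278187]
```

View pics/c.png

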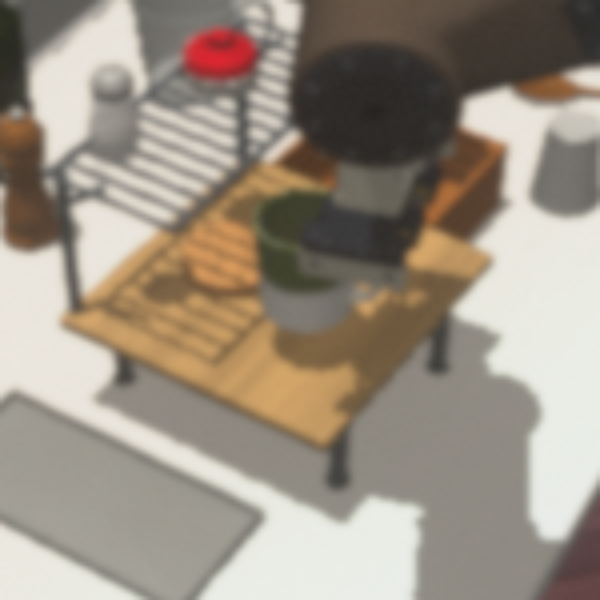

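The mug is up at about (300,260), roughly upright and clear of the deck; the tray at lower left is free.

```bash
python3 -m jog '[[[6,-24,0,0,0,0.1,10],[12,-49,0,0,0,0.2,10],[17,-73,0,0,0,0.33,10],[23,-97,0,0,0,0.48,10],[29,-122,0,0,0,0.63,10],[35,-146,0,0,0,0.78,10],[40,-170,0,0,0,0.93,10],[46,-195,0,0,0,1.08,10],[52,-219,0,0,0,1.2,10],[52,-219,0,0,0,1.31,10],[52,-219,0,0,0,1.31,10]]]' 60
python3 - <<'E'
from h import *
s=arm.get_state();R=Ro.from_euler("xyz",s["ee_rot"]).as_matrix()
print(s["q"].round(2),"fwd",(R.T@(np.array([.5715,.220,s["eef_pos"][2]])-s["eef_pos"])*1000).round(1),R.round(3))
im,d,X=cloud("top")
hs=cv2.cvtColor(im,cv2.COLOR_BGR2HSV)
q=X[(X[...,2]>.255)&(X[...,2]<.29)&(np.abs(X[...,0]-.48)<.09)&(np.abs(X[...,1]-.17)<.09)&(hs[...,1]>60)]
print(len(q),q.mean(0),q.min(0),q.max(0))
E
```

```text
t: 9.48
eef_pos: [0.4534, 0.215, 0.2227]
ee_rot: [3.14, -0.0, -1.077]
force: [-0.2, -0.2, -1.4]
width: 0.0169
gripper_force: 58.7
[ 0.83  0.07 -0.37 -0.   -1.13 -0.34] fwd [ 5.160e+01 -1.064e+02 -1.000e-01] [[ 0.474 -0.88  -0.001]
 [-0.88  -0.474 -0.001]
 [ 0.     0.001 -1.   ]]
108 [0.48032411 0.1523615  0.2625274 ] [0.44172791 0.12255447 0.25511397] [0.51746202 0.19799257 0.27067734]
```

```bash
python3 -m jog '[[[13,-26,0,0,0,0,10],[26,-53,0,0,0,0,10],[39,-80,0,0,0,0,10],[52,-106,0,0,0,0,10],[52,-106,0,0,0,0,10],[52,-106,30,0,0,0,10],[52,-106,60,0,0,0,10],[52,-106,90,0,0,0,10],[52,-106,120,0,0,0,10],[52,-106,140,0,0,0,10],[52,-106,152,0,0,0,10],[52,-106,156,0,0,0,10],[52,-106,159,0,0,0,10],[52,-106,159,0,0,0,10]]]' 60
python3 - <<'E'
from h import *
im,d,X=cloud("scene");cv2.imwrite("pics/d.png",cv2.resize(im[170:330,150:300],None,fx=4,fy=3.75))
E
```

```text
t: 11.28
eef_pos: [0.5721, 0.2195, 0.0651]
ee_rot: [-3.141, 0.0, -1.078]
force: [0.3, 0.7, -2.6]
width: 0.0172
gripper_force: 58.7
```

View pics/d.png

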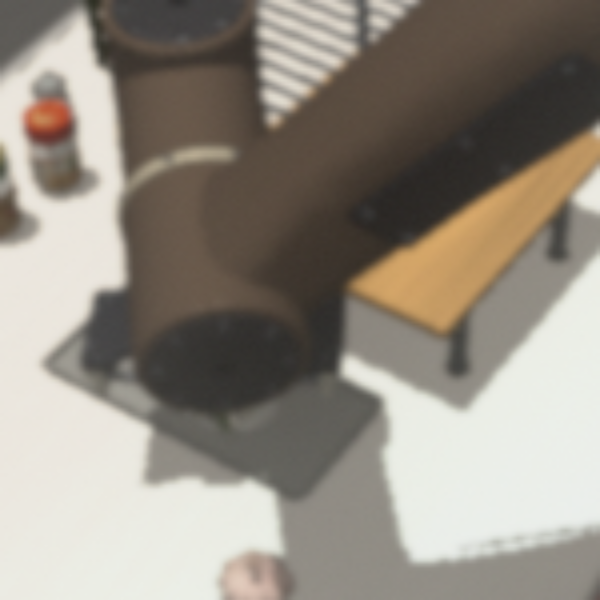

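The arm hides the mug here (it is around (220,410)), so I'll lower it by feel.

```bash
python3 -m jog '[[[0,0,1.5,0,0,0,10],[0,0,3,0,0,0,10],[0,0,3,0,0,0,10]]]' 60;  python3 -m jog '[[[0,0,1,0,0,0,10],[0,0,2,0,0,0,10],[0,0,2,0,0,0,10]]]' 60
```

```text
t: 11.7
eef_pos: [0.5721, 0.2195, 0.0618]
ee_rot: [-3.141, 0.0, -1.078]
force: [1.1, 1.1, -0.4]
width: 0.0171
gripper_force: 58.7
t: 12.08
eef_pos: [0.5721, 0.2196, 0.0598]
ee_rot: [-3.141, 0.0, -1.078]
force: [-0.3, 2.4, 1.3]
width: 0.0173
gripper_force: 58.8
```

```bash
python3 -m jog '[[[0,0,1,0,0,0,10],[0,0,1,0,0,0,10],[0,0,1,0,0,0,16]]]' 5;  python3 -m jog '[[[0,0,0,0,0,0,30],[0,0,0,0,0,0,50],[0,0,0,0,0,0,65],[0,0,0,0,0,0,65],[0,0,-10,0,0,0,65],[0,0,-50,0,0,0,65],[0,0,-100,0,0,0,65],[0,0,-150,0,0,0,65],[0,0,-150,0,0,0,65]]]' 20
python3 - <<'E'
from h import *
im,d,X=cloud("wrist");cv2.imwrite("pics/w2.png",im)
q=X[(X[...,2]>.09)&(X[...,2]<.12)&(np.abs(X[...,0]-.6)<.1)&(np.abs(X[...,1]-.18)<.1)]
print(len(q),np.percentile(q[:,2],[50,90,99]))
from scipy.optimize import least_squares
c=least_squares(lambda c:np.clip(np.hypot(q[:,0]-c[0],q[:,1]-c[1])-.037,-.01,.01),[.6,.17],loss="soft_l1",f_scale=.003).x
rim=q[(np.hypot(q[:,0]-c[0],q[:,1]-c[1])<.043)&(q[:,2]>.1)]
print(c,np.linalg.lstsq(np.c_[rim[:,:2]-c,np.ones(len(rim))],rim[:,2],rcond=None)[0])
print(arm.get_state()['q'].round(2))
E
```

```text
t: 12.45
eef_pos: [0.5722, 0.2195, 0.0592]
ee_rot: [-3.141, -0.0, -1.078]
force: [-1.8, 1.7, 5.3]
width: 0.0198
gripper_force: 5.1
t: 13.58
eef_pos: [0.5741, 0.2205, 0.2144]
ee_rot: [-3.132, 0.0, -1.077]
force: [-0.3, 0.1, -2.1]
width: 0.0654
gripper_force: 0.0
4618 [0.11261631 0.11697968 0.11794159]
[0.5995645  0.16488122] [-6.70431605e-03 -4.26055794e-05  1.02204055e-01]
[ 0.68  0.27 -0.16  0.   -1.14 -0.19]
```

View pics/w2.png

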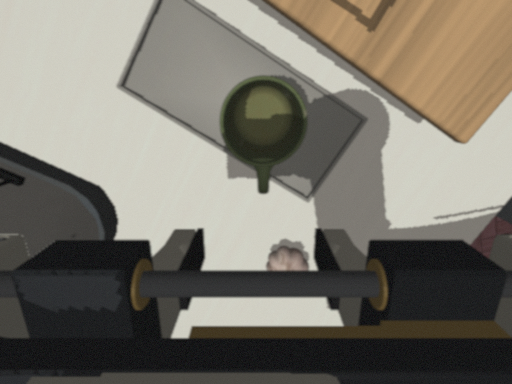

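The mug stands upright on the tray with its rim at (264,122), let go, with the handle towards the fingers. Next I back away and turn for the push.

```bash
python3 -m jog '[[[-25,50,-6,0,0,0,60],[-54,100,-6,0,0,-0.1,40],[-30,115,-6,0,0,-0.25,20],[0,130,-6,0,0,-0.4,0],[30,145,-6,0,0,-0.55,0],[60,160,-6,0,0,-0.7,0],[87,176,-6,0,0,-0.85,0],[87,176,-6,0,0,-1.0,0],[87,176,-6,0,0,-1.0,0],[87,176,-6,0,0,-1.0,0]]]' 20
python3 -m jog '[[[0,0,0,0,0.15,0,0],[0,0,0,0,0.3,0,0],[0,0,0,0,0.45,0,0],[0,0,0,0,0.61,0,0],[0,0,0,0,0.61,0,0],[0,0,0,0,0.61,0,0]]]' 20
python3 - <<'E'
from h import *
from scipy.optimize import least_squares
s=arm.get_state();print(s["q"].round(2));R=Ro.from_euler("xyz",s["ee_rot"]).as_matrix();print(R.round(3))
yaw=np.deg2rad(-4.4);Rr=np.array([[np.cos(yaw),-np.sin(yaw)],[np.sin(yaw),np.cos(yaw)]]);o=np.array([.562,-.049])
for c in("wrist","top","scene"):
    im,d,X=cloud(c);cv2.imwrite(f"pics/e_{c}.png",im)
    q=X[(X[...,2]>.132)&(X[...,2]<.146)&(X[...,0]>.55)&(X[...,0]<.67)&(np.abs(X[...,1]+.048)<.07)]
    p=(q[:,:2]-o)@Rr
    if len(p)>20: print(c,len(p),np.percentile(p,[2,50,98],axis=0).round(4).tolist(),np.round(cv2.minEnclosingCircle((p[(np.abs(p-np.median(p,0))<.06).all(1)]*1000).astype(np.float32)),1) if 0 else "", np.median(q[:,2]))
    for r in spot_in("coaster_center",c)[:2]:
        u,v=map(int,r["uv"]);print(r,X[v,u],((X[v,u,:2]-o)@Rr))
    if c=="top":
        q=X[(X[...,2]>.08)&(X[...,2]<.125)&(np.hypot(X[...,0]-.6,X[...,1]-.167)<.09)]
        print("mug",len(q),q.min(0),q.max(0))
E
```

```text
t: 14.88
eef_pos: [0.4578, 0.0595, 0.2142]
ee_rot: [3.141, 0.001, -0.081]
force: [0.2, 0.2, -0.1]
width: 0.0004
gripper_force: 0.0
t: 15.62
eef_pos: [0.4747, 0.0625, 0.251]
ee_rot: [3.14, -0.555, -0.079]
force: [0.3, -0.7, -0.3]
width: 0.0006
gripper_force: 0.0
[ 0.79 -0.32 -1.02  0.75 -0.63  0.14]
[[ 0.847 -0.08   0.525]
 [-0.067 -0.997 -0.043]
 [ 0.527  0.001 -0.85 ]]
wrist 5077 [[0.0091, -0.039], [0.0487, 0.0018], [0.0911, 0.0425]]  0.1364038085748869
top 518 [[0.0058, -0.0383], [0.0386, 0.002], [0.0895, 0.0422]]  0.13844676087001018
{'uv': [244.4, 182.4], 'confidence': 0.67} [ 0.57035762 -0.04482788  0.29198129] [0.00801291 0.00480102]
mug 310 [0.55788089 0.07764936 0.08021656] [0.63742319 0.23069085 0.12418884]
scene 342 [[0.0138, -0.0379], [0.0485, 0.0043], [0.0873, 0.0444]]  0.13627296788117302
{'uv': [236.5, 206.0], 'confidence': 0.82} [ 0.61783051 -0.04888803  0.13960561] [0.05565738 0.00439491]
{'uv': [206.5, 265.3], 'confidence': 0.38} [0.62425553 0.14307414 0.02004686] [0.0473363  0.19628423]
```

```bash
python3 -m jog '[[[-2,5,35,0,0,0,0],[-4,10,70,0,0,0,0],[-5,14,104,0,0,0,0],[-5,14,104,0,0,0,0],[-5,14,104,0,0,0,0]]]' 20
cat > rel.py <<'E'
from h import *
import sys
yaw=np.deg2rad(-4.4);Rr=Ro.from_euler("z",yaw).as_matrix();o=np.array([.562,-.049,.12])
s=arm.get_state();R=Ro.from_euler("xyz",s["ee_rot"]).as_matrix();p=np.array(s["eef_pos"])
T=Rr@Ro.from_euler("yx",[-np.deg2rad(37),np.pi]).as_matrix() if 0 else Rr@Ro.from_matrix(np.array([[np.cos(a:=np.deg2rad(37)),0,np.sin(a)],[0,-1,0],[np.sin(a),0,-np.cos(a)]])).as_matrix()
print("q",s["q"].round(2),"rack mm",((p-o)@Rr*1000).round(1),"tilt deg",np.rad2deg(np.arccos(-R[2,2])).round(1))
print("rotvec to 37deg",Ro.from_matrix(R.T@T).as_rotvec().round(3))
for a in sys.argv[1:]:
    g=o+Rr@(np.array(eval(a))/1000); print(a,(R.T@(g-p)*1000).round(1))
E
python3 rel.py -45,90,40 -45,90,12 50,90,12
python3 - <<'E'
from h import *
from scipy.optimize import least_squares
im=cv2.imread("pics/e_top.png");im,d,X=cloud("top")
q=X[(X[...,2]>.095)&(X[...,2]<.13)&(np.hypot(X[...,0]-.6,X[...,1]-.167)<.06)&(X[...,1]>.11)]
c=least_squares(lambda c:np.clip(np.hypot(q[:,0]-c[0],q[:,1]-c[1])-.037,-.01,.01),[.6,.167],loss="soft_l1",f_scale=.003).x
print(len(q),c,np.percentile(q[:,2],[50,95]),[np.median(q[(q-[*c,0])@[np.cos(a),np.sin(a),0]>.025][:,2]).round(4) for a in (0,1.57,3.14,4.71)])
E
```

```text
t: 16.55
eef_pos: [0.5402, 0.0452, 0.19]
ee_rot: [3.14, -0.506, -0.079]
force: [-0.2, -0.8, -0.1]
width: 0.0002
gripper_force: 0.0
q [ 0.5  -0.1  -1.02  0.91 -0.35  0.18] rack mm [-29.   92.3  70. ] tilt deg 29.0
rotvec to 37deg [ 0.003  0.14  -0.001]
-45,90,40 [-28.5   2.3  18.5]
-45,90,12 [-42.1   2.2  43. ]
50,90,12 [41.  2. 89.]
148 [0.59757909 0.16683596] [0.10371714 0.10829359] [np.float64(0.1049), np.float64(0.1007), np.float64(0.1002), np.float64(0.1056)]
```

```bash
python3 -m jog '[[[-7,0,18,0,0.05,0,0],[-14,0,36,0,0.1,0,0],[-19,0,53,0,0.14,0,0],[-19,0,53,0,0.14,0,0],[-19,0,53,0,0.14,0,0]]]' 20
python3 rel.py -20,92,14 50,90,12
```

```text
t: 17.23
eef_pos: [0.5851, 0.0528, 0.196]
ee_rot: [3.131, -0.559, -0.079]
force: [0.1, -0.7, 0.0]
width: 0.0005
gripper_force: 0.0
q [ 0.34 -0.04 -1.02  1.26 -0.24 -0.04] rack mm [ 15.2 103.3  76. ] tilt deg 32.0
rotvec to 37deg [ 0.012  0.087 -0.001]
-20,92,14 [-62.7  11.   34.1]
50,90,12 [-4.4 12.4 72.9]
```

```bash
cat > fk.py <<'E'
import numpy as np
from scipy.optimize import least_squares
from scipy.spatial.transform import Rotation as Ro
# q, pos
D=[([-1.0489,.3594,.0110,-.0003,-1.2241,-.2881],[.1562,-.6562,.2256],[3.1399,0,-2.9079]),
([.42,-.06,-.35,0,-1.28,-1.76],[.4529,-.0089,.2867],[3.142,0,-2.909]),
([.83,.07,-.37,0,-1.13,-.34],[.4534,.215,.2227],[3.14,0,-1.077]),
([.68,.27,-.16,0,-1.14,-.19],[.5741,.2205,.2144],[-3.132,0,-1.077]),
([.79,-.32,-1.02,.75,-.63,.14],[.4747,.0625,.251],[3.14,-.555,-.079]),
([.50,-.10,-1.02,.91,-.35,.18],[.5402,.0452,.19],[3.14,-.506,-.079]),
([.34,-.04,-1.02,1.26,-.24,-.04],[.5851,.0528,.196],[3.131,-.559,-.079])]
def fk(q,P,s=(1,1,1)):
    h0,a1,L1,e,L2,Lt,d,c6=P
    z=Ro.from_euler("z",q[0]);f=z*Ro.from_euler("y",q[1]-q[2])
    p=np.array([0,0,h0])+z.apply([a1+L1*np.sin(q[1]),d,L1*np.cos(q[1])])+f.apply([L2,0,e])
    w=f*Ro.from_euler("x",s[0]*q[3])*Ro.from_euler("y",-q[4])*Ro.from_euler("x",s[2]*q[5])
    T=w*Ro.from_matrix([[0,0,1],[0,1,0],[-1,0,0]])*Ro.from_euler("z",c6)
    return p+w.apply([Lt,0,0]),T
def fit():
    best=None
    for s0 in(1,-1):
      for s2 in(1,-1):
        for c in(0,1.57,3.14,-1.57):
            f=lambda P:np.concatenate([np.r_[(a:=fk(q,P,(s0,1,s2)))[0]-p,.1*(a[1].inv()*Ro.from_euler("xyz",r)).as_rotvec()] for q,p,r in D])
            r=least_squares(f,[.4,0,.45,0,.4,.25,-.19,c],loss="soft_l1",f_scale=.01)
            if best is None or r.cost<best[0]: best=(r.cost,r.x,(s0,1,s2),f(r.x))
    return best
if __name__=="__main__":
    b=fit();print(b[1].round(3),b[2],np.abs(b[3]).reshape(-1,6).max(1).round(4));np.savez("/tmp/fk",P=b[1],s=b[2])
    P,s=b[1],b[2]
    lo=np.array([-3.07,-1.43,-1.02,-3.03,-3.05,-3.03])+.02;hi=np.array([3.07,2.12,1.25,1.67,-0,3.03])-.02
    Rr=Ro.from_euler("z",-4.4,degrees=True);o=np.array([.562,-.049,.12])
    for az in (-30,-15,0,15,30):
     for t in(30,35,40,45):
      for flip in (0,180):
       out=[]
       for y in (95,70,0,-80,-125):
        g=o+Rr.apply(np.array([50,y,12])/1000); a=np.deg2rad(t)
        B=Ro.from_matrix([[np.cos(a),0,np.sin(a)],[0,-1,0],[np.sin(a),0,-np.cos(a)]])
        T=Rr*Ro.from_euler("z",az,degrees=True)*B*Ro.from_euler("z",flip,degrees=True)
        f=lambda q:np.r_[(k:=fk(q,P,s))[0]-g,.2*(k[1].inv()*T).as_rotvec()]
        r=min((least_squares(f,np.clip(q0,lo+.01,hi-.01),bounds=(lo,hi)) for q0 in([.4,.2,-.8,1,-.3,0],[.2,.3,-.5,.5,-.5,1.5],[.2,.3,-.5,-.5,-.5,-1.5],[.3,.3,-.8,-1.5,-.3,2.5],[.3,.3,-.8,1.5,-.3,-2.5])),key=lambda r:r.cost)
        out.append(f"{np.linalg.norm(r.fun)*1000:.0f}"+("" if y not in(95,-125) else str(r.x.round(2))))
       print(az,t,flip,out)
E
python3 fk.py
```

```text
[-0.077  0.291  0.526  0.099  0.127  0.24  -0.184 -1.57 ] (-1, 1, -1) [0.0194 0.0206 0.02   0.0121 0.0392 0.0286 0.0981]
-30 30 0 ['22[ 0.54  0.18 -1.    1.12 -0.48 -0.61]', '24', '28', '29', '27[ 0.13  0.15 -1.    1.25 -0.31 -0.35]']
-30 30 180 ['22[ 0.54  0.18 -1.    1.12 -0.48  2.54]', '24', '28', '29', '27[ 0.13  0.15 -1.    1.25 -0.31  2.8 ]']
-30 35 0 ['33[ 0.56  0.17 -1.    1.17 -0.53 -0.67]', '35', '39', '40', '39[ 0.14  0.14 -1.    1.33 -0.35 -0.43]']
-30 35 180 ['33[ 0.56  0.17 -1.    1.17 -0.53  2.47]', '35', '39', '40', '39[ 0.14  0.14 -1.    1.33 -0.35  2.71]']
-30 40 0 ['44[ 0.58  0.17 -1.    1.21 -0.58 -0.72]', '46', '51', '52', '51[ 0.15  0.13 -1.    1.4  -0.38 -0.51]']
-30 40 180 ['44[ 0.58  0.17 -1.    1.21 -0.58  2.42]', '46', '51', '52', '51[ 0.15  0.13 -1.    1.4  -0.38  2.64]']
-30 45 0 ['55[ 0.59  0.17 -1.    1.24 -0.63 -0.77]', '58', '62', '64', '63[ 0.16  0.12 -1.    1.45 -0.42 -0.57]']
-30 45 180 ['55[ 0.59  0.17 -1.    1.24 -0.63  2.37]', '58', '62', '64', '63[ 0.16  0.12 -1.    1.45 -0.42  2.58]']
-15 30 0 ['28[ 0.5   0.14 -1.    1.17 -0.36 -0.37]', '30', 
[... 2888 characters left out ...]
6 -0.26  0.59]']
30 35 0 ['40[ 0.33  0.13 -1.   -1.91 -0.09 -2.69]', '40', '39', '33', '28[-0.11  0.19 -1.   -1.75 -0.31 -2.45]']
30 35 180 ['40[ 0.33  0.13 -1.   -1.91 -0.09  0.45]', '40', '39', '33', '28[-0.11  0.19 -1.   -1.75 -0.31  0.7 ]']
30 40 0 ['52[ 0.32  0.12 -1.   -2.12 -0.12 -2.47]', '52', '50', '44', '39[-0.13  0.2  -1.   -1.81 -0.37 -2.37]']
30 40 180 ['52[ 0.32  0.12 -1.   -2.12 -0.12  0.67]', '52', '50', '44', '39[-0.13  0.2  -1.   -1.81 -0.37  0.78]']
30 45 0 ['64[ 0.31  0.11 -1.   -2.24 -0.16 -2.35]', '64', '62', '55', '50[-0.15  0.2  -1.   -1.86 -0.42 -2.3 ]']
30 45 180 ['64[ 0.31  0.11 -1.   -2.24 -0.16  0.8 ]', '64', '62', '55', '50[-0.15  0.2  -1.   -1.86 -0.42  0.84]']
```

```bash
python3 - <<'E'
s=open("fk.py").read()
s=s.replace("d,c6=P","d,c6,d2,z2=P").replace("    T=w*","    p=p+(f*Ro.from_euler('x',s[0]*q[3])).apply([0,d2,z2])\n    T=w*")
s=s.replace("[.4,0,.45,0,.4,.25,-.19,c],loss=\"soft_l1\",f_scale=.01)","[.4,0,.45,0,.4,.25,-.05,c,-.14,0])")
s=s.replace("for az in (-30,-15,0,15,30)","for az in (-45,-30,-15,0,15,30,45)").replace("for t in(30,35,40,45)","for t in(30,36)").replace("(0,180)","(0,)" )
open("fk.py","w").write(s)
E
python3 fk.py
```

```text
[ 0.196  0.016  0.602 -0.002  0.446  0.385 -0.01  -1.57  -0.181  0.007] (-1, 1, -1) [0.0014 0.0019 0.0028 0.0052 0.0019 0.0009 0.0007]
-45 30 0 ['0[ 0.58  0.25 -0.79  0.92 -0.67 -0.65]', '0', '0', '0', '0[ 0.04  0.18 -0.94  1.31 -0.42 -0.55]']
-45 36 0 ['0[ 0.58  0.26 -0.87  1.13 -0.7  -0.86]', '0', '0', '0', '3[-0.04  0.18 -0.99  1.65 -0.45 -0.82]']
-30 30 0 ['0[ 0.46  0.19 -0.92  1.19 -0.49 -0.58]', '0', '0', '0', '3[-0.18  0.14 -0.98  1.65 -0.21 -0.45]']
-30 36 0 ['0[ 0.39  0.19 -0.99  1.55 -0.51 -0.86]', '2', '11', '17', '21[-0.14  0.14 -0.98  1.65 -0.28 -0.49]']
-15 30 0 ['0[ 0.23  0.14 -0.99  1.61 -0.27 -0.54]', '1', '6', '9', '10[-0.29  0.12 -0.97  1.65 -0.03 -0.13]']
-15 36 0 ['16[ 0.26  0.14 -1.    1.65 -0.35 -0.62]', '18', '24', '29', '30[-0.27  0.11 -0.97  1.65 -0.05 -0.14]']
0 30 0 ['9[ 0.11  0.12 -0.99  1.65 -0.1  -0.24]', '10', '11', '7', '2[-0.03  0.13 -0.9   0.62 -0.03  0.91]']
0 36 0 ['21[-0.21  0.14 -0.76 -3.01 -0.02 -1.6 ]', '25', '31', '19', '11[ 0.02  0.13 -0.8   0.09 -0.02  1.4 ]']
15 30 0 ['8[ 0.27  0.11 -0.95  0.9  -0.02  0.6 ]', '6', '0', '0', '0[-0.07  0.17 -0.52 -0.33 -0.4   2.1 ]']
15 36 0 ['22[ 0.37  0.12 -0.84  0.22 -0.02  1.2 ]', '18', '5', '0', '0[-0.13  0.16 -0.5  -0.56 -0.35  2.36]']
30 30 0 ['0[ 0.34  0.14 -0.62 -0.18 -0.3   1.83]', '0', '0', '0', '0[-0.2   0.22 -0.36 -0.54 -0.63  2.6 ]']
30 36 0 ['0[ 0.31  0.13 -0.62 -0.38 -0.22  2.05]', '0', '0', '0', '0[-0.29  0.22 -0.35 -0.72 -0.64  2.82]']
45 30 0 ['0[ 0.19  0.19 -0.42 -0.49 -0.55  2.45]', '0', '0', '0', '0[-0.28  0.28 -0.24 -0.6  -0.84  2.92]']
45 36 0 ['0[ 0.11  0.19 -0.41 -0.7  -0.54  2.7 ]', '0', '0', '2', '8[-0.34  0.29 -0.23 -0.69 -0.85  3.01]']
```

```bash
cat > plan.py <<'E'
from fk import *
import itertools
F=np.load("/tmp/fk.npz");P,s=F["P"],F["s"]
lo=np.array([-3.07,-1.43,-1.02,-3.03,-3.05,-3.03])+.03;hi=np.array([3.07,2.12,1.25,1.67,-0,3.03])-.03
Rr=Ro.from_euler("z",-4.4,degrees=True);o=np.array([.562,-.049,.12])
def orient(az,t,k):
    a,b=np.deg2rad([t,az]);z=np.array([np.sin(a)*np.cos(b),np.sin(a)*np.sin(b),-np.cos(a)])
    y0=np.array([np.sin(b),-np.cos(b),0.]); y1=np.cross([1,0,0],z);y1/=np.linalg.norm(y1); y1=y1*np.sign(y1@y0)
    y=(1-k)*y0+k*y1;y/=np.linalg.norm(y);return Ro.from_matrix(np.c_[np.cross(y,z),y,z])
def ik(rp,B,q0s=([.3,.14,-.62,-.3,-.25,1.9],[-.2,.2,-.4,-.5,-.6,2.5],[.4,.1,-.8,.3,-.1,1.2])):
    g=o+Rr.apply(np.array(rp)/1000);T=Rr*B
    f=lambda q:np.r_[(k:=fk(q,P,s))[0]-g,.2*(k[1].inv()*T).as_rotvec()]
    return min((least_squares(f,np.clip(q0,lo+.01,hi-.01),bounds=(lo,hi)) for q0 in q0s),key=lambda r:r.cost)
if __name__=="__main__":
    S,U,V=np.meshgrid(np.linspace(66,190,60),np.linspace(-39,39,14),np.linspace(-97,97,30),indexing="ij")
    for az,t,k in itertools.product((18,24,30),(33,37,41),(0.5,1)):
        B=orient(az,t,k); tip=B.apply([[sx*9.5,sy*21,0] for sx in(1,-1) for sy in(1,-1)])[:,2].min(); h=5-tip
        pts=np.array([50,0,h])+B.apply(np.c_[U.ravel(),V.ravel(),-S.ravel()])
        m=(pts[:,2]>160)&(pts[:,2]<178)
        c=(pts[:,0]>0)&(pts[:,1]<-15)&(pts[:,1]>-115)
        rs=[ik([50,y,h],B) for y in (92,40,-50,-118)]
        print(az,t,k,"h%.0f"%h,"shelf x %.0f"%pts[m,0].max(),"min h %.0f over coaster %.0f"%(pts[:,2].min(),pts[c,2].min() if c.any() else 99),[round(np.linalg.norm(r.fun)*1000) for r in rs],rs[0].x.round(2),rs[-1].x.round(2))
E
python3 plan.py
```

```text
18 33 0.5 h12 shelf x 13 min h 37 over coaster 40 [11, 4, 0, 0] [ 0.35  0.12 -0.88  0.43 -0.03  0.86] [-0.11  0.17 -0.49 -0.48 -0.41  2.13]
18 33 1 h14 shelf x 17 min h 30 over coaster 43 [11, 3, 0, 0] [ 0.35  0.11 -0.88  0.45 -0.03  0.66] [-0.11  0.16 -0.48 -0.48 -0.42  1.94]
18 37 0.5 h13 shelf x -1 min h 32 over coaster 35 [16, 7, 0, 0] [ 0.37  0.12 -0.79 -0.01 -0.03  1.28] [-0.17  0.16 -0.47 -0.64 -0.41  2.31]
18 37 1 h15 shelf x 9 min h 24 over coaster 41 [16, 7, 0, 0] [ 0.37  0.11 -0.8   0.02 -0.03  1.06] [-0.17  0.16 -0.47 -0.64 -0.41  2.11]
18 41 0.5 h14 shelf x -16 min h 26 over coaster 34 [16, 6, 0, 0] [ 0.33  0.12 -0.69 -0.47 -0.03  1.76] [-0.24  0.16 -0.45 -0.83 -0.42  2.52]
18 41 1 h16 shelf x 1 min h 17 over coaster 35 [17, 6, 0, 0] [ 0.34  0.11 -0.7  -0.44 -0.03  1.53] [-0.24  0.16 -0.45 -0.82 -0.43  2.31]
24 33 0.5 h13 shelf x 20 min h 35 over coaster 35 [1, 0, 0, 0] [ 0.37  0.12 -0.85  0.27 -0.03  1.03] [-0.18  0.19 -0.42 -0.57 -0.52  2.28]
24 33 1 h15 shelf x 23 min h 27 over coaster 38 [1, 0, 0, 0] [ 0.37  0.11 -0.85  0.29 -0.03  0.77] [-0.18  0.18 -0.42 -0.57 -0.5
[... 687 characters left out ...]
-0.62  2.39]
30 33 1 h16 shelf x 29 min h 24 over coaster 32 [0, 0, 0, 0] [ 0.33  0.13 -0.62 -0.26 -0.26  1.32] [-0.23  0.21 -0.36 -0.62 -0.63  2.08]
30 37 0.5 h14 shelf x 15 min h 27 over coaster 28 [0, 0, 0, 0] [ 0.29  0.12 -0.61 -0.43 -0.22  1.81] [-0.29  0.21 -0.35 -0.75 -0.63  2.53]
30 37 1 h17 shelf x 24 min h 17 over coaster 28 [0, 0, 0, 0] [ 0.3   0.12 -0.61 -0.42 -0.22  1.48] [-0.29  0.21 -0.35 -0.75 -0.64  2.21]
30 41 0.5 h15 shelf x -1 min h 20 over coaster 22 [0, 0, 0, 0] [ 0.22  0.12 -0.56 -0.68 -0.23  2.08] [-0.36  0.22 -0.35 -0.88 -0.66  2.68]
30 41 1 h18 shelf x 20 min h 9 over coaster 22 [0, 0, 0, 0] [ 0.23  0.12 -0.56 -0.66 -0.23  1.73] [-0.36  0.22 -0.35 -0.88 -0.66  2.34]
```

```bash
python3 - <<'E'
from h import *
s=arm.get_state();R=Ro.from_euler("xyz",s["ee_rot"]).as_matrix();p=np.array(s["eef_pos"])
L=[]
for c in("scene","top"):
    im,d,X=cloud(c); L.append(X.reshape(-1,3))
q=np.concatenate(L);q=q[np.isfinite(q).all(1)];l=(q-p)@R*1000
l=l[(np.abs(l[:,0])<110)&(np.abs(l[:,1])<230)&(l[:,2]<5)&(l[:,2]>-420)]
for a in range(0,420,20):
    m=l[(-l[:,2]>=a)&(-l[:,2]<a+20)]
    if len(m)>3: print(a,len(m),np.percentile(m[:,0],[1,50,99]).round(),np.percentile(m[:,1],[1,50,99]).round())
E
```

```text
0 4 [ 9.  9. 10.] [-11.  -9.  -8.]
20 10 [105. 108. 110.] [-23. 165. 229.]
40 524 [ 76.  96. 110.] [-35.  74. 221.]
60 845 [-35.  67. 108.] [-89.  90. 221.]
80 1015 [-39.  38. 109.] [-95.  23. 221.]
100 1327 [-40.   3.  38.] [-97. -60.  95.]
120 72 [-24.   0.  25.] [-53. -49.  17.]
140 99 [-41.  -1.  38.] [-52. -48.   7.]
160 386 [-41.  20.  39.] [-52. -36.  19.]
180 75 [-47.  20.  45.] [-47. -29.  44.]
200 261 [-46.  23.  45.] [-47. -26.  45.]
220 281 [-46.  24.  45.] [-47. -21.  45.]
240 283 [-46.  25.  45.] [-47. -22.  45.]
260 314 [-46.  26.  46.] [-46. -19.  45.]
280 328 [-46.  25.  45.] [-47. -21.  45.]
300 214 [-45.  24.  48.] [-48. -29.  43.]
320 473 [-47.  28.  50.] [-51. -19.  50.]
340 414 [-99.  29.  48.] [-50. -22.  48.]
360 533 [-108.   16.   48.] [-50. -31.  48.]
380 852 [-108.  -23.   48.] [-49. -24.  48.]
400 1362 [-109.  -62.   48.] [-48. -18.  47.]
```

```bash
python3 - <<'E'
from plan import *
def box(s0,s1,u,v): 
    g=np.meshgrid(np.linspace(s0,s1,40),np.linspace(-u,u,12),np.linspace(-v,v,24),indexing="ij");return np.c_[g[1].ravel(),g[2].ravel(),-g[0].ravel()]
a=np.linspace(0,6.28,24);g=np.meshgrid(np.linspace(180,330,80),a);cyl=np.c_[48*np.cos(g[1].ravel()),48*np.sin(g[1].ravel()),-g[0].ravel()]
b=np.r_[box(66,122,40,97),box(122,180,41,53),cyl]
for az,t,k in itertools.product((21,25,30),(33,36,39),(0,.4,.8)):
    B=orient(az,t,k); tip=B.apply([[sx*9.5,sy*21,0] for sx in(1,-1) for sy in(1,-1)])[:,2].min(); h=5-tip
    pts=np.array([48,0,h])+B.apply(b); m=(pts[:,2]>160)&(pts[:,2]<178); c=(pts[:,0]>0)&(pts[:,1]<-15)&(pts[:,1]>-115)
    lf=pts[(pts[:,1]>30)]
    rs=[ik([48,y,h],B) for y in (92,40,-50,-118)]
    print(az,t,k,"h%.0f shelf x %.0f undershelf maxh %.0f minh %.0f coast %.0f"%(h,pts[m,0].max(),pts[pts[:,0]>0,2].max(),pts[:,2].min(),pts[c,2].min() if c.any() else 99),[round(np.linalg.norm(r.fun)*1000) for r in rs],rs[0].x.round(2),rs[-1].x.round(2))
E
```

```text
21 33 0 h10 shelf x 21 undershelf maxh 183 minh 44 coast 44 [7, 0, 0, 0] [ 0.36  0.12 -0.86  0.32 -0.03  1.19] [-0.15  0.18 -0.45 -0.54 -0.47  2.44]
21 33 0.4 h12 shelf x 14 undershelf maxh 181 minh 37 coast 37 [6, 0, 0, 0] [ 0.36  0.11 -0.87  0.33 -0.03  1.01] [-0.15  0.17 -0.45 -0.53 -0.47  2.26]
21 33 0.8 h14 shelf x 9 undershelf maxh 175 minh 31 coast 42 [6, 0, 0, 0] [ 0.36  0.11 -0.87  0.35 -0.03  0.82] [-0.15  0.17 -0.45 -0.53 -0.47  2.08]
21 36 0 h11 shelf x 12 undershelf maxh 179 minh 40 coast 40 [10, 1, 0, 0] [ 0.37  0.12 -0.8   0.03 -0.03  1.47] [-0.19  0.18 -0.44 -0.65 -0.46  2.57]
21 36 0.4 h13 shelf x 5 undershelf maxh 167 minh 33 coast 33 [10, 1, 0, 0] [ 0.37  0.11 -0.81  0.05 -0.03  1.27] [-0.19  0.17 -0.44 -0.65 -0.47  2.39]
21 36 0.8 h15 shelf x 2 undershelf maxh 163 minh 26 coast 38 [10, 1, 0, 0] [ 0.37  0.11 -0.81  0.07 -0.03  1.08] [-0.19  0.17 -0.44 -0.64 -0.47  2.2 ]
21 39 0 h11 shelf x 3 undershelf maxh 164 minh 37 coast 37 [11, 1, 0, 0] [ 0.36  0.12 -0.74 -0.26 -0.03  1.78] [-0.24  0.18 -0.43 -0.78 -0.47  2.72]
21 39 0.4 h13 shelf x -5 undershelf maxh 153 minh
[... 2255 characters left out ...]
30 coast 31 [0, 0, 0, 0] [ 0.31  0.12 -0.62 -0.38 -0.22  1.82] [-0.27  0.21 -0.36 -0.72 -0.63  2.56]
30 36 0.8 h16 shelf x 12 undershelf maxh 175 minh 21 coast 29 [0, 0, 0, 0] [ 0.31  0.12 -0.62 -0.38 -0.22  1.55] [-0.27  0.21 -0.36 -0.72 -0.63  2.3 ]
30 39 0 h11 shelf x 15 undershelf maxh 177 minh 37 coast 37 [0, 0, 0, 0] [ 0.26  0.13 -0.59 -0.56 -0.22  2.27] [-0.33  0.22 -0.36 -0.83 -0.64  2.94]
30 39 0.4 h14 shelf x 6 undershelf maxh 168 minh 26 coast 27 [0, 0, 0, 0] [ 0.27  0.12 -0.59 -0.55 -0.22  2.  ] [-0.33  0.22 -0.35 -0.82 -0.64  2.67]
30 39 0.8 h17 shelf x 7 undershelf maxh 164 minh 16 coast 24 [0, 0, 0, 0] [ 0.27  0.12 -0.59 -0.54 -0.22  1.72] [-0.32  0.21 -0.35 -0.81 -0.65  2.4 ]
```

```bash
cat > plan2.py <<'E'
from plan import *
def box(s0,s1,u,v): 
    g=np.meshgrid(np.linspace(s0,s1,40),np.linspace(-u,u,12),np.linspace(-v,v,24),indexing="ij");return np.c_[g[1].ravel(),g[2].ravel(),-g[0].ravel()]
a=np.linspace(0,6.28,24);g=np.meshgrid(np.linspace(180,330,80),a);cyl=np.c_[48*np.cos(g[1].ravel()),48*np.sin(g[1].ravel()),-g[0].ravel()]
b=np.r_[box(66,122,40,97),box(122,180,41,53),cyl]
if __name__=="__main__":
  for az,t,k in itertools.product((21,24,27),(42,45),(.6,.8)):
    B=orient(az,t,k); tip=B.apply([[sx*9.5,sy*21,0] for sx in(1,-1) for sy in(1,-1)])[:,2].min(); h=5-tip
    pts=np.array([47,0,h])+B.apply(b); m=(pts[:,2]>157)&(pts[:,2]<181); c=(pts[:,0]>0)&(pts[:,1]<-15)&(pts[:,1]>-115)
    rs=[ik([47,y,h],B) for y in (86,40,-50,-118)]
    print(az,t,k,"h%.0f shelf x %.0f undershelf maxh %.0f minh %.0f coast %.0f"%(h,pts[m,0].max(),pts[pts[:,0]>0,2].max(),pts[:,2].min(),pts[c,2].min() if c.any() else 99),[round(np.linalg.norm(r.fun)*1000) for r in rs],rs[0].x.round(2),rs[-1].x.round(2),"push normal",(-1*np.sign(-B.apply([0,1,0])[1])*-B.apply([0,1,0])).round(2))
E
python3 plan2.py
```

```text
21 42 0.6 h15 shelf x -18 undershelf maxh 135 minh 20 coast 29 [8, 0, 0, 0] [ 0.33  0.11 -0.69 -0.49 -0.03  1.75] [-0.3   0.17 -0.43 -0.9  -0.5   2.58] push normal [ 0.15 -0.97 -0.19]
21 42 0.8 h16 shelf x -11 undershelf maxh 150 minh 16 coast 34 [8, 0, 0, 0] [ 0.33  0.11 -0.69 -0.49 -0.03  1.65] [-0.3   0.17 -0.43 -0.89 -0.5   2.48] push normal [ 0.07 -0.97 -0.25]
21 45 0.6 h16 shelf x -27 undershelf maxh 129 minh 15 coast 30 [4, 0, 0, 0] [ 0.29  0.1  -0.65 -0.72 -0.03  1.99] [-0.37  0.18 -0.42 -1.02 -0.53  2.72] push normal [ 0.15 -0.97 -0.21]
21 45 0.8 h17 shelf x -19 undershelf maxh 144 minh 11 coast 30 [4, 0, 0, 0] [ 0.29  0.1  -0.65 -0.71 -0.03  1.88] [-0.37  0.18 -0.42 -1.02 -0.53  2.62] push normal [ 0.07 -0.96 -0.28]
24 42 0.6 h16 shelf x -16 undershelf maxh 137 minh 18 coast 28 [2, 0, 0, 0] [ 0.34  0.11 -0.7  -0.44 -0.03  1.69] [-0.33  0.19 -0.4  -0.91 -0.56  2.61] push normal [ 0.17 -0.96 -0.21]
24 42 0.8 h17 shelf x -3 undershelf maxh 154 minh 14 coast 27 [2, 0, 0, 0] [ 0.34  0.1  -0.7  -0.43 -0.03  1.57] [-0.33  0.19 -0.4  -0.9  -0.56  2.49] push normal [ 0.08 -0.96 -0.2
[... 400 characters left out ...]
shelf maxh 140 minh 17 coast 21 [0, 0, 0, 0] [ 0.26  0.11 -0.61 -0.64 -0.16  1.94] [-0.36  0.2  -0.38 -0.91 -0.62  2.63] push normal [ 0.19 -0.95 -0.24]
27 42 0.8 h17 shelf x 1 undershelf maxh 157 minh 12 coast 25 [0, 0, 0, 0] [ 0.26  0.11 -0.61 -0.63 -0.15  1.81] [-0.36  0.2  -0.38 -0.91 -0.62  2.5 ] push normal [ 0.09 -0.95 -0.31]
27 45 0.6 h17 shelf x -21 undershelf maxh 133 minh 12 coast 21 [0, 0, 0, 0] [ 0.16  0.11 -0.55 -0.89 -0.21  2.25] [-0.42  0.21 -0.37 -1.02 -0.65  2.74] push normal [ 0.19 -0.95 -0.26]
27 45 0.8 h18 shelf x -4 undershelf maxh 153 minh 7 coast 20 [0, 0, 0, 0] [ 0.16  0.11 -0.55 -0.88 -0.21  2.11] [-0.41  0.21 -0.37 -1.01 -0.65  2.61] push normal [ 0.09 -0.94 -0.34]
```

```bash
python3 - <<'E'
from plan2 import *
B=orient(27,42,.6)
qs=[];q=None
for rp in ([47,84,16],[20,84,16],[0,84,16],[-20,84,16],[-50,84,16],[-50,84,45],[-80,84,45],[-80,84,80],[-50,140,45],[0,180,30],[47,180,16]):
    r=ik(rp,B) if q is None else ik(rp,B,(q,[.4,.1,-.8,.3,-.1,1.2]))
    q=r.x; pts=np.array(rp)+B.apply(b);m=(pts[:,2]>155)&(pts[:,2]<183)&(pts[:,1]<150)&(pts[:,1]>-150)
    print(rp,round(np.linalg.norm(r.fun)*1000,1),q.round(2),"shelf x %.0f"%(pts[m,0].max() if m.any() else -999),"minh",pts[:,2].min().round())
for t in(0,15,30):
  B2=orient(27,t,.6)
  for rp in ([-50,84,60],[-80,84,60],[-110,84,90]):
    r=ik(rp,B2,(q,[.4,.1,-.8,.3,-.3,1.2],[.6,.1,-.6,.0,-.9,.8],[.3,.14,-.62,-.3,-.25,1.9]));pts=np.array(rp)+B2.apply(b);m=(pts[:,2]>155)&(pts[:,2]<183)
    print(t,rp,round(np.linalg.norm(r.fun)*1000,1),r.x.round(2),"shelf x %.0f"%(pts[m,0].max() if m.any() else -999))
E
```

```text
[47, 84, 16] 0.0 [ 0.25  0.11 -0.6  -0.65 -0.16  1.96] shelf x -12 minh 17.0
[20, 84, 16] 0.0 [ 0.29  0.07 -0.67 -0.61 -0.13  1.9 ] shelf x -39 minh 17.0
[0, 84, 16] 0.0 [ 0.33  0.03 -0.74 -0.55 -0.08  1.8 ] shelf x -59 minh 17.0
[-20, 84, 16] 0.8 [ 0.38 -0.   -0.81 -0.46 -0.03  1.68] shelf x -79 minh 17.0
[-50, 84, 16] 4.1 [ 0.4  -0.06 -0.86 -0.48 -0.03  1.69] shelf x -109 minh 17.0
[-50, 84, 45] 7.2 [ 0.44 -0.12 -0.93 -0.2  -0.03  1.37] shelf x -86 minh 46.0
[-80, 84, 45] 11.6 [ 0.47 -0.19 -0.99 -0.16 -0.03  1.31] shelf x -116 minh 46.0
[-80, 84, 80] 11.1 [ 0.48 -0.27 -0.99  0.03 -0.13  1.11] shelf x -89 minh 81.0
[-50, 140, 45] 19.5 [ 0.52 -0.1  -0.89 -0.26 -0.03  1.37] shelf x -86 minh 46.0
[0, 180, 30] 19.2 [ 0.51  0.04 -0.74 -0.47 -0.03  1.59] shelf x -48 minh 31.0
[47, 180, 16] 12.9 [ 0.46  0.14 -0.66 -0.5  -0.03  1.66] shelf x -12 minh 17.0
0 [-50, 84, 60] 0.0 [ 0.45  0.14 -0.4   0.   -1.03  1.23] shelf x 7
0 [-80, 84, 60] 0.0 [ 0.48  0.09 -0.46  0.   -1.02  1.2 ] shelf x -23
0 [-110, 84, 90] 0.0 [ 0.52  0.01 -0.47 -0.   -1.09  1.16] shelf x -53
15 [-50, 84, 60] 0.0 [ 0.46 -0.01 -0.62  0.03 -0.7   1.19] shelf x -16
15 [-80, 84, 60] 0.0 [ 0.51 -0.07 -0.68  0.05 -0.7   1.14] shelf x -46
15 [-110, 84, 90] 0.0 [ 0.56 -0.16 -0.68  0.06 -0.79  1.08] shelf x -69
30 [-50, 84, 60] 0.0 [ 0.48 -0.13 -0.87  0.14 -0.31  1.05] shelf x -44
30 [-80, 84, 60] 0.0 [ 0.53 -0.2  -0.95  0.22 -0.31  0.92] shelf x -74
30 [-110, 84, 90] 0.0 [ 0.6  -0.32 -0.95  0.24 -0.44  0.85] shelf x -89
```

```bash
cat > go.py <<'E'
import sys
from plan import *
from station import arm
st=arm.get_state();R=Ro.from_euler("xyz",st["ee_rot"]);p=np.array(st["eef_pos"])
print("t",st["t"],"q",st["q"].round(2),"rack",(Rr.inv().apply(p-o)*1000).round(1),"zdir",(Rr.inv()*R).as_matrix()[:,2].round(3),"F",st["force"].round(1))
for a in sys.argv[1:]:
    x,y,h,az,t,k=eval(a);T=Rr*orient(az,t,k)
    print(a,(R.inv().apply(o+Rr.apply(np.array([x,y,h])/1000)-p)*1000).round(1),(R.inv()*T).as_rotvec().round(3))
E
python3 go.py -20,100,70,0,29,1 -85,84,75,27,22,.6
```

```text
t 17.325 q [ 0.34 -0.04 -1.02  1.26 -0.24 -0.04] rack [ 15.2 103.6  76. ] zdir [ 0.53  -0.011 -0.848] F [-0.4 -0.1  0.2]
-20,100,70,0,29,1 [-33.1   3.8 -13.5] [ 0.011 -0.053 -0.002]
-85,84,75,27,22,.6 [-85.5  20.3 -52. ] [ 0.196 -0.2   -0.122]
```

```bash
python3 -m jog '[[[-20,5,-15,0.03,-0.1,-0.02,0],[-43,10,-27,0.1,-0.15,-0.06,0],[-65,15,-40,0.15,-0.2,-0.1,0],[-85,20,-52,0.196,-0.2,-0.122,0],[-85,20,-52,0.196,-0.2,-0.122,0],[-85,20,-52,0.196,-0.2,-0.122,0],[-85,20,-52,0.196,-0.2,-0.122,0]]]' 20
python3 go.py -85,84,75,27,22,.6 -45,84,40,27,30,.6
```

```text
t: 18.2
eef_pos: [0.4848, 0.0415, 0.1949]
ee_rot: [-3.023, -0.366, 0.069]
force: [0.5, -0.1, -0.4]
width: 0.0008
gripper_force: 0.0
t 18.2 q [ 0.53 -0.16 -0.76  0.09 -0.59  1.06] rack [-83.9  84.3  74.9] zdir [ 0.334  0.169 -0.927] F [ 0.5 -0.1 -0.4]
-85,84,75,27,22,.6 [-1.   0.1 -0.5] [ 0.001  0.    -0.   ]
-45,84,40,27,30,.6 [23.4 11.5 45.3] [0.044 0.133 0.017]
```

```bash
python3 -m jog '[[[8,4,15,0.015,0.045,0.006,0],[16,8,30,0.03,0.09,0.012,0],[23,11.5,45,0.044,0.133,0.017,0],[23,11.5,45,0.044,0.133,0.017,0],[23,11.5,45,0.044,0.133,0.017,0]]]' 20
python3 go.py 0,84,19,27,38,.6 47,84,18,27,42,.6
```

```text
t: 18.82
eef_pos: [0.5229, 0.038, 0.16]
ee_rot: [-2.962, -0.493, 0.029]
force: [0.5, 0.5, -0.1]
width: 0.0005
gripper_force: 0.0
t 18.825 q [ 0.47 -0.08 -0.88  0.15 -0.26  1.04] rack [-45.7  83.8  40. ] zdir [ 0.444  0.227 -0.867] F [ 0.5  0.5 -0.1]
0,84,19,27,38,.6 [30.1 11.7 38.6] [0.046 0.134 0.026]
47,84,18,27,42,.6 [70.8 20.7 60.3] [0.07  0.199 0.042]
```

```bash
python3 -m jog '[[[7,3,10,0.015,0.045,0.008,0],[15,6,20,0.03,0.09,0.016,0],[22,9,29,0.04,0.115,0.021,0],[30,11.7,38.6,0.046,0.134,0.026,0],[40,14,44,0.052,0.15,0.03,0],[50,16,49,0.058,0.165,0.034,0],[60,18.5,54.7,0.064,0.18,0.038,0],[70.8,20.7,60.3,0.07,0.199,0.042,0],[70.8,20.7,60.3,0.07,0.199,0.042,0],[70.8,20.7,60.3,0.07,0.199,0.042,0]]]' 20
python3 go.py 49,84,18,27,42,.6 49,30,17,27,42,.6 49,-20,17,27,42,.6 49,-70,17,27,42,.6 49,-122,17,27,42,.6
python3 - <<'E'
from h import *
im,d,X=cloud("wrist");cv2.imwrite("pics/w3.png",im)
Rr=Ro.from_euler("z",-4.4,degrees=True).as_matrix();o=np.array([.562,-.049,.12])
p=((X.reshape(-1,3)-o)@Rr)*1000
q=p[(p[:,2]>12)&(p[:,2]<26)&(p[:,0]>-10)&(p[:,0]<110)&(p[:,1]<56)&(p[:,1]>-60)]
print(len(q),np.percentile(q,[1,50,99],axis=0).round())
E
```

```text
t: 20.08
eef_pos: [0.6148, 0.0312, 0.1381]
ee_rot: [-2.832, -0.676, -0.077]
force: [0.5, -0.3, -0.3]
width: 0.0004
gripper_force: 0.0
t 20.075 q [ 0.26  0.11 -0.59 -0.58 -0.17  1.88] rack [46.5 84.  18.1] zdir [ 0.596  0.305 -0.743] F [ 0.5 -0.3 -0.3]
49,84,18,27,42,.6 [1.9 0.5 1.6] [-0.001 -0.     0.   ]
49,30,17,27,42,.6 [  1.3  52.2 -14.1] [-0.001 -0.     0.   ]
49,-20,17,27,42,.6 [  1.3  99.8 -29.4] [-0.001 -0.     0.   ]
49,-70,17,27,42,.6 [  1.4 147.4 -44.6] [-0.001 -0.     0.   ]
49,-122,17,27,42,.6 [  1.4 197.  -60.4] [-0.001 -0.     0.   ]
15350 [[ 14. -35.  15.]
 [ 62.  -3.  17.]
 [ 94.  42.  19.]]
```

View pics/w3.png

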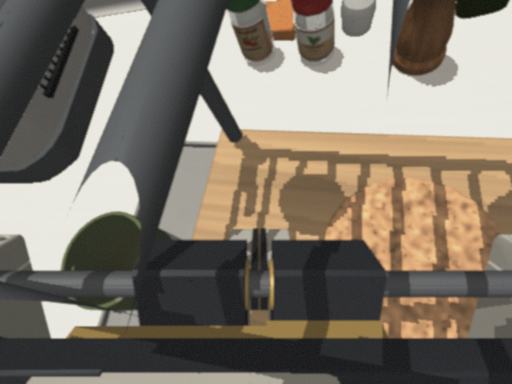

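The tool is under the shelf, with the shut fingers at (260,255). The coaster is to the right, centred near (410,260), and its path along the deck is clear. I'll push halfway and check.

```bash
python3 -m jog '[[[1.9,10,-2.5,0,0,0,0],[1.6,21,-5.3,0,0,0,0],[1.5,32,-8.5,0,0,0,0],[1.4,42,-11.3,0,0,0,0],[1.3,52,-14.1,0,0,0,0],[1.3,62,-17.2,0,0,0,0],[1.3,72,-20.4,0,0,0,0],[1.3,82,-23.6,0,0,0,0],[1.3,91,-26.5,0,0,0,0],[1.3,99.8,-29.4,0,0,0,0],[1.3,99.8,-29.4,0,0,0,0]]]' 20
cat > look.py <<'E'
from h import *
Rr=Ro.from_euler("z",-4.4,degrees=True).as_matrix();o=np.array([.562,-.049,.12])
for c in("wrist","top","scene"):
    im,d,X=cloud(c);cv2.imwrite(f"pics/l_{c}_{int(arm.get_state()['t']*100)}.png",im);p=((X.reshape(-1,3)-o)@Rr)*1000
    hs=cv2.cvtColor(im,cv2.COLOR_BGR2HSV).reshape(-1,3)
    q=p[(p[:,2]>12)&(p[:,2]<26)&(p[:,0]>-10)&(p[:,0]<130)&(p[:,1]<60)&(p[:,1]>-220)&(hs[:,1]>60)]
    if len(q)>10: print(c,len(q),np.percentile(q,[1,50,99],axis=0).round().tolist())
    print([(np.round(r["confidence"],2),r["uv"],((X[int(r["uv"][1]),int(r["uv"][0])]-o)@Rr*1000).round()) for r in spot_in("coaster_center",c)[:3]])
E
python3 look.py; python3 go.py 49,-70,17,27,42,.6 49,-122,17,27,42,.6
```

```text
t: 21.5
eef_pos: [0.6096, -0.0737, 0.1367]
ee_rot: [-2.832, -0.677, -0.079]
force: [0.2, 0.4, -0.1]
width: 0.0006
gripper_force: 0.0
wrist 15062 [[30.0, -123.0, 15.0], [76.0, -88.0, 17.0], [111.0, -37.0, 19.0]]
[(np.float64(0.72), [380.6, 211.7], array([ 76., -87.,  18.]))]
top 336 [[36.0, -122.0, 14.0], [78.0, -80.0, 18.0], [121.0, -40.0, 23.0]]
[(np.float64(0.74), [322.3, 177.6], array([  60., -251.,  -92.])), (np.float64(0.55), [271.2, 171.0], array([ 70., -78.,  21.]))]
scene 88 [[34.0, -114.0, 12.0], [91.0, -73.0, 16.0], [106.0, -6.0, 23.0]]
[(np.float64(0.5), [239.6, 191.3], array([ 92., -65.,  21.]))]
t 21.8 q [-0.11  0.14 -0.45 -0.84 -0.45  2.38] rack [ 49.2 -19.7  16.7] zdir [ 0.596  0.305 -0.743] F [-0.2  0.1  0.6]
49,-70,17,27,42,.6 [  0.1  47.8 -15.7] [-0.001 -0.001  0.   ]
49,-122,17,27,42,.6 [  0.1  97.3 -31.5] [-0.001 -0.001  0.   ]
```

```bash
python3 - <<'E'
from plan2 import *
for az,t,k in itertools.product((8,12,16,21),(40,44,48,52),(.8,1,1.3)):
    B=orient(az,t,k); tip=B.apply([[sx*9.5,sy*21,0] for sx in(1,-1) for sy in(1,-1)])[:,2].min(); h=4-tip
    pts=np.array([72,0,h])+B.apply(b); m=(pts[:,2]>159)&(pts[:,2]<179); c=(pts[:,0]>20)&(pts[:,1]<-15)&(pts[:,1]>-115)
    if pts[m,0].max()>0: continue
    rs=[ik([72,y,h],B) for y in (-5,-60,-122)]
    print(az,t,k,"h%.0f shelf x %.0f minh %.0f coast %.0f"%(h,pts[m,0].max(),pts[:,2].min(),pts[c,2].min() if c.any() else 99),[round(np.linalg.norm(r.fun)*1000) for r in rs],rs[0].x.round(2),rs[-1].x.round(2),"n",B.apply([0,1,0]).round(2))
E
```

```text
8 44 0.8 h13 shelf x -8 minh 22 coast 42 [14, 4, 0] [ 0.12  0.14 -0.6  -0.78 -0.03  2.16] [-0.14  0.16 -0.51 -0.81 -0.2   2.37] n [ 0.03 -0.99 -0.11]
8 44 1 h13 shelf x -5 minh 21 coast 45 [14, 4, 0] [ 0.12  0.14 -0.6  -0.78 -0.03  2.12] [-0.14  0.16 -0.51 -0.81 -0.2   2.33] n [-0.   -0.99 -0.13]
8 44 1.3 h14 shelf x -0 minh 18 coast 44 [14, 4, 0] [ 0.12  0.14 -0.6  -0.77 -0.03  2.05] [-0.14  0.16 -0.51 -0.8  -0.2   2.26] n [-0.04 -0.98 -0.17]
8 48 0.8 h14 shelf x -22 minh 16 coast 43 [6, 0, 0] [ 0.05  0.14 -0.56 -1.07 -0.03  2.49] [-0.28  0.17 -0.47 -1.13 -0.28  2.75] n [ 0.03 -0.99 -0.12]
8 48 1 h14 shelf x -18 minh 14 coast 41 [6, 0, 0] [ 0.05  0.14 -0.56 -1.07 -0.03  2.44] [-0.28  0.17 -0.47 -1.13 -0.28  2.71] n [ 0.   -0.99 -0.15]
8 48 1.3 h15 shelf x -13 minh 11 coast 43 [6, 0, 0] [ 0.05  0.14 -0.56 -1.07 -0.03  2.38] [-0.28  0.17 -0.47 -1.12 -0.28  2.64] n [-0.04 -0.98 -0.2 ]
8 52 0.8 h14 shelf x -38 minh 10 coast 38 [1, 2, 4] [-0.14  0.14 -0.52 -1.48 -0.16  3.  ] [-0.38  0.18 -0.46 -1.33 -0.35  3.  ] n [ 0.03 -0.99 -0.14]
8 52 1 h15 shelf x -34 minh 8 coast 41 [0, 1, 2] [-0.1
[... 1484 characters left out ...]
 0] [-0.05  0.14 -0.51 -1.09 -0.21  2.42] [-0.37  0.2  -0.41 -1.14 -0.46  2.67] n [ 0.   -0.96 -0.29]
16 52 0.8 h17 shelf x -25 minh 2 coast 23 [0, 0, 0] [-0.23  0.16 -0.5  -1.43 -0.34  2.91] [-0.48  0.22 -0.42 -1.33 -0.54  2.97] n [ 0.06 -0.96 -0.27]
16 52 1 h18 shelf x -17 minh -2 coast 29 [0, 0, 0] [-0.22  0.16 -0.5  -1.42 -0.33  2.82] [-0.48  0.22 -0.42 -1.32 -0.54  2.88] n [ 0.   -0.94 -0.33]
21 48 0.8 h17 shelf x -5 minh 4 coast 19 [0, 0, 0] [-0.13  0.16 -0.47 -1.14 -0.34  2.56] [-0.42  0.23 -0.38 -1.13 -0.56  2.73] n [ 0.07 -0.95 -0.3 ]
21 52 0.8 h18 shelf x -17 minh -3 coast 18 [0, 0, 0] [-0.26  0.18 -0.47 -1.38 -0.44  2.84] [-0.51  0.25 -0.39 -1.28 -0.63  2.9 ] n [ 0.07 -0.94 -0.34]
```

```bash
python3 go.py 50,0,20,20,45,.8 76,0,17,12,48,1
```

```text
t 21.8 q [-0.11  0.14 -0.45 -0.84 -0.45  2.38] rack [ 49.2 -19.7  16.7] zdir [ 0.596  0.305 -0.743] F [-0.2  0.1  0.6]
50,0,20,20,45,.8 [  2.7 -19.4   4. ] [-0.06   0.079  0.108]
76,0,17,12,48,1 [ 21.1 -13.7  21.8] [-0.142  0.159  0.131]
```

```bash
python3 -m jog '[[[1.5,-10,2,-0.03,0.04,0.05,0],[2.7,-19.4,4,-0.06,0.079,0.108,0],[9,-17.5,10,-0.09,0.106,0.116,0],[15,-15.5,16,-0.115,0.133,0.123,0],[21.1,-13.7,21.8,-0.142,0.159,0.131,0],[21.1,-13.7,21.8,-0.142,0.159,0.131,0],[21.1,-13.7,21.8,-0.142,0.159,0.131,0]]]' 20
python3 go.py 76,0,17,12,48,1 76,-20,16,12,48,1 76,-40,16,12,48,1 76,-60,16,12,48,1 76,-90,16,12,48,1 76,-122,16,12,48,1
python3 look.py | head -3
```

```text
t: 22.68
eef_pos: [0.6383, -0.0563, 0.1366]
ee_rot: [-2.814, -0.79, -0.312]
force: [0.4, -0.1, 0.5]
width: 0.0004
gripper_force: 0.0
t 22.675 q [ 0.13  0.14 -0.59 -0.75 -0.    2.01] rack [76.7 -1.4 16.6] zdir [ 0.729  0.156 -0.666] F [ 0.4 -0.1  0.5]
76,0,17,12,48,1 [-0.4 -1.5 -0.6] [-0.002 -0.003  0.   ]
76,-20,16,12,48,1 [ 2.2 18.2 -3. ] [-0.002 -0.003  0.   ]
76,-40,16,12,48,1 [ 5.5 37.7 -6.1] [-0.002 -0.003  0.   ]
76,-60,16,12,48,1 [ 8.7 57.2 -9.3] [-0.002 -0.003  0.   ]
76,-90,16,12,48,1 [ 13.7  86.4 -13.9] [-0.002 -0.003  0.   ]
76,-122,16,12,48,1 [ 18.9 117.6 -18.9] [-0.002 -0.003  0.   ]
wrist 16288 [[27.0, -122.0, 15.0], [76.0, -86.0, 17.0], [111.0, -40.0, 19.0]]
[(np.float64(0.74), [414.1, 232.7], array([ 76., -88.,  18.]))]
top 324 [[22.0, -122.0, 13.0], [79.0, -78.0, 18.0], [122.0, -40.0, 23.0]]
```

```bash
python3 -m jog '[[[1,9,-1.5,0,0,0,0],[2.2,18.2,-3,0,0,0,0],[3.8,28,-4.5,0,0,0,0],[5.5,37.7,-6.1,0,0,0,0],[7,46,-7.5,0,0,0,0],[7.9,52,-8.5,0,0,0,0],[7.9,52,-8.5,0,0,0,0],[7.9,52,-8.5,0,0,0,0]]]' 20
python3 look.py
python3 go.py 76,-40,18,12,48,1 70,-90,17,12,48,1  70,-125,17,12,48,1
```

```text
t: 23.98
eef_pos: [0.633, -0.1092, 0.1354]
ee_rot: [-2.814, -0.788, -0.312]
force: [0.3, 0.1, 0.1]
width: 0.0003
gripper_force: 0.0
wrist 14203 [[26.0, -162.0, 15.0], [76.0, -130.0, 17.0], [109.0, -79.0, 19.0]]
[(np.float64(0.84), [396.2, 231.0], array([  75., -132.,   17.]))]
top 306 [[20.0, -153.0, 13.0], [78.0, -122.0, 19.0], [121.0, -75.0, 23.0]]
[(np.float64(0.8), [283.3, 165.8], array([  85., -116.,   19.])), (np.float64(0.48), [176.8, 202.2], array([  37.,  241., -103.]))]
[(np.float64(0.46), [209.4, 268.7], array([ -9., 245., -26.]))]
t 24.275 q [-0.13  0.15 -0.47 -1.03 -0.23  2.46] rack [ 75.5 -54.3  15.5] zdir [ 0.728  0.157 -0.667] F [ 0.   0.6 -0.2]
76,-40,18,12,48,1 [ -0.2 -14.5   0.9] [-0.002 -0.002 -0.   ]
70,-90,17,12,48,1 [  3.2  34.4 -10.6] [-0.002 -0.002 -0.   ]
70,-125,17,12,48,1 [  8.9  68.5 -16.1] [-0.002 -0.002 -0.   ]
```

```bash
python3 -m jog '[[[1.5,9,-1.7,0,0,0,0],[3,18,-3.5,0,0,0,0],[4.5,27,-5.3,0,0,0,0],[6,36,-7,0,0,0,0],[7.5,45,-8.5,0,0,0,0],[9,54,-10,0,0,0,0],[9.8,59,-10.5,0,0,0,0],[9.8,59,-10.5,0,0,0,0],[9.8,59,-10.5,0,0,0,0]]]' 20
python3 look.py
python3 go.py 75,-60,25,12,48,1 -20,-40,50,20,40,.8
```

```text
t: 25.4
eef_pos: [0.6275, -0.1695, 0.136]
ee_rot: [-2.814, -0.788, -0.312]
force: [0.6, -0.6, 0.1]
width: 0.0007
gripper_force: 0.0
wrist 33 [[77.0, -134.0, 13.0], [81.0, -119.0, 23.0], [126.0, -114.0, 25.0]]
[(np.float64(0.7), [412.1, 266.5], array([  78., -220.,  -76.]))]
[]
[(np.float64(0.51), [275.6, 189.4], array([  44., -245.,  -77.]))]
t 25.7 q [-0.31  0.18 -0.42 -1.08 -0.37  2.63] rack [  74.7 -115.    16.1] zdir [ 0.728  0.157 -0.667] F [-0.6 -0.8 -0.4]
75,-60,25,12,48,1 [ -2.5 -55.6   2.9] [-0.002 -0.002 -0.   ]
-20,-40,50,20,40,.8 [-53.2 -80.9 -79.8] [ 0.044 -0.165 -0.052]
```

```bash
python3 go.py 20,-105,22,14,45,1 -30,-90,40,16,35,1 -90,-80,80,20,20,1 | tail -3
python3 - <<'E'
from plan2 import *
q=None
for rp,a in (([20,-105,22],(14,45,1)),([-30,-90,40],(16,35,1)),([-90,-80,80],(20,20,1))):
    B=orient(*a);r=ik(rp,B);pts=np.array(rp)+B.apply(b);m=(pts[:,2]>155)&(pts[:,2]<183)
    print(rp,np.linalg.norm(r.fun)*1000,r.x.round(2),pts[m,0].max(),pts[:,2].min())
E
```

```text
20,-105,22,14,45,1 [-34.9 -11.2 -42.2] [ 0.005 -0.059  0.007]
-30,-90,40,16,35,1 [-58.9 -29.9 -88.2] [-0.03  -0.232 -0.023]
-90,-80,80,20,20,1 [ -73.3  -48.9 -157.1] [-0.09  -0.488 -0.056]
[20, -105, 22] 2.0087075437933322e-08 [-0.25  0.09 -0.53 -0.97 -0.36  2.48] -32.63399336735486 19.18595621145175
[-30, -90, 40] 3.6667073520855483e-10 [ 0.   -0.04 -0.7  -0.36 -0.33  1.74] -47.26925005953754 54.027299441626624
[-90, -80, 80] 4.2545633121938045e-11 [ 0.1  -0.13 -0.65 -0.09 -0.71  1.43] -73.3341660034564 117.27985538188244
```

```bash
python3 -m jog '[[[-17,-5,-21,0,-0.03,0,0],[-35,-11,-42,0.005,-0.059,0.007,0],[-43,-17,-57,-0.007,-0.12,-0.003,0],[-51,-24,-72,-0.02,-0.18,-0.013,0],[-59,-30,-88,-0.03,-0.232,-0.023,0],[-64,-36,-111,-0.05,-0.32,-0.03,0],[-69,-43,-134,-0.07,-0.41,-0.04,0],[-73,-49,-157,-0.09,-0.488,-0.056,0],[-73,-49,-157,-0.09,-0.488,-0.056,0],[-73,-49,-157,-0.09,-0.488,-0.056,0],[-73,-49,-157,-0.09,-0.488,-0.056,0]]]' 20
python3 look.py
python3 - <<'E'
import cv2,glob,os
f=lambda n:sorted(glob.glob(f"pics/l_{n}_*.png"),key=os.path.getmtime)[-1]
a=cv2.resize(cv2.imread(f("top"))[110:300,110:410],(780,300));b=cv2.resize(cv2.imread(f("scene"))[130:330,130:390],(390,300))
import numpy as np
c=cv2.resize(cv2.imread(f("wrist")),(390,300));cv2.imwrite("pics/fin.png",np.vstack([a,np.hstack([b,c])]))
E
```

```text
t: 27.08
eef_pos: [0.466, -0.1221, 0.1993]
ee_rot: [-3.011, -0.324, -0.12]
force: [0.3, 0.3, 0.4]
width: 0.0005
gripper_force: 0.0
[]
[(np.float64(0.82), [309.4, 175.1], array([  68., -207.,  -76.]))]
[(np.float64(0.43), [268.9, 187.0], array([  76., -243.,  -80.]))]
```

View pics/fin.png

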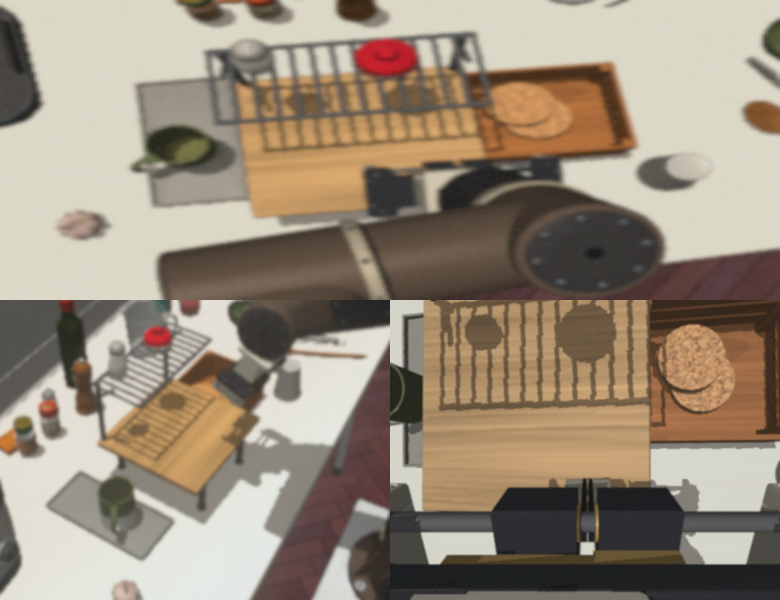

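In the final picture the coaster lies in the crate on top of the fixed one (wrist view, about (690,358)). The mug stands on the tray at (115,500) in the scene view, and the salt, timer, cup and garlic look unmoved.

```bash
python3 -c "
from station import arm
print(arm.job_done())"
```

```text
the job is handed in; nothing more can be done
None
```

The job is handed in at about 27 s of the 70 s. In the last pictures the mug stands upright on the tray, the coaster lies in the crate on top of the fixed one, and the other things look unmoved; the hand-in returned no verdict.

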